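Build the sieve stack on the vibrating plate

TASK

Build the sieve stack on the vibrating plate, ready for grading crushed glass: the pan goes into the plate's seat first, then on it the fine sieve, the medium sieve, the coarse sieve, and the lid last, each piece sitting fully down, level and centred in the one beneath it. Add the pieces one at a time, lowering each gently into place rather than dropping it. Leave the jar, the upturned cup and the brush where they are.

Things in the scene. Friction and masses are not known exactly. Their poses are not given: they have to be found in the camera images.
- pan: Receiving pan: steel dish with a plain bright solid floor, no mesh; round, 62 mm across, 24 mm high, 80 g. Origin: centre of its underside, z up. Foot bevelled (55 mm across at the bottom, 61 mm from 3 mm up), straight outer wall above, open mouth 55 mm across. A piece fully home on it has its origin 16 mm above the pan's.
- fine_sieve: Fine sieve. Steel, round, 62 mm across, 32 mm high, 90 g; origin: centre of its underside, z up. Tapered skirt below (0 to 8 mm; 45 to 51 mm across) drops into the mouth beneath; shoulder at 8 mm; straight wall 8 to 32 mm, to grip; open mouth 55 mm across. Closest mesh of the three, wires every 2.6 mm: from afar an even dark grey. A piece fully home on it has its origin 24 mm above this one's.
- medium_sieve: Medium sieve. Steel, round, 62 mm across, 32 mm high, 90 g; origin: centre of its underside, z up. Tapered skirt below (0 to 8 mm; 45 to 51 mm across) drops into the mouth beneath; shoulder at 8 mm; straight wall 8 to 32 mm, to grip; open mouth 55 mm across. Open square mesh, wires every 7 mm. A piece fully home on it has its origin 24 mm above this one's.
- coarse_sieve: Coarse sieve. Steel, round, 62 mm across, 32 mm high, 90 g; origin: centre of its underside, z up. Tapered skirt below (0 to 8 mm; 45 to 51 mm across) drops into the mouth beneath; shoulder at 8 mm; straight wall 8 to 32 mm, to grip; open mouth 55 mm across. Four thick wires each way, 14 mm apart; the table shows through. The lid fully home on it has its origin 24 mm above this one's.
- lid: Lid: steel disc 62 mm across with a round black knob, 90 g. Origin: centre of its underside, z up. Same 8 mm tapered skirt below as the sieves; disc 8 to 14 mm above the underside; knob 22 mm in diameter from 14 to 35 mm, to lift it by.
- seat (a point): Centre of the vibrating plate's seat, where the pan's underside rests, 48 mm above the table; z up. The machine is a fixed grey box 130 x 130 mm turned with these axes (dial and switch on its -x side) under a round aluminium plate 110 mm across, top at this point. A black rubber collar, 68 mm inside, 82 mm outside, 5 mm high, rings the seat.
- jar: Bystander: closed jar of blue crushed glass with an aluminium cap, 64 mm across, 80 mm high, loose. Origin at the centre of its underside.
- cup: Bystander: clear plastic portion cup standing upside down, 74 mm across at the table, 46 mm high, loose. Origin at the centre of its underside.
- brush: Bystander: brush with wooden handle, 200 mm long, lying on the table, loose. Its x axis runs along it.
Things that resemble listed ones, but are neither listed nor needed, are in the scene too. Leave any pink or red look-alike of the pan alone. Leave any orange look-alike of the fine_sieve alone.

How it is judged:
By the outcome, as a careful person would: the job done as asked, in the order asked, and still so for the second after the job is handed in, with the robot touching nothing.
It also fails if it takes over 122 s, if anything falls off the work surface, if the arm or the gripper's body presses on something with over 40 N, if the wrist force passes 120 N, or if a joint passes its speed limit or range.

ROBOT

A 6-joint arm with a two-finger parallel gripper is mounted at the origin on the work surface. World frame = base frame: x ahead of the robot, y to its left, z up, the work surface at z = 0. Lengths are in m, angles in rad, forces in N, time in s.
With the tool pointing down it reaches from about 0.425 to 0.95 m from the base axis. Payload 3.5 kg.
Tool frame: the origin (TCP) lies between the finger pads; the fingertips stand 25 mm ahead of it and the grasp point (between the pads) lies 6 mm ahead of it (ctrl.nose_length is the distance from the TCP to the fingertips, in m); z points along the fingers, y is the line along which they close (so a half turn about z gives the same grasp; the last joint's range is limited). The gripper opens to 85 mm and grips with 20 to 120 N. Pads are 22 mm wide; open, the fingers measure 114 mm over their backs; the gripper's body (76 mm by 85 mm) begins 54 mm behind the grasp point. The pads swing forward as they close: fully open they stand 13 mm farther back than shut.
Start: joints at [-1.387, 0.286, 1.577, -0, 1.279, -0.15], TCP at [0.221, -0.638, 0.233] pointing down, gripper open.
Joint ranges: [-2.77, 2.77], [-0.9, 2.22], [0.21, 2.48], [-1.53, 4.67], [0.24, 2.81], [-2.84, 2.84]. Speed limits (rad/s): [2.79, 2.79, 3.14, 3.14, 3.14, 3.14].

INTERFACE

Orientations are given as [roll, pitch, yaw] about the fixed x, y, z axes, in that order (R = Rz(yaw) Ry(pitch) Rx(roll)).
In Python, from bench import ctrl gives the robot as it stands. The module is installed in compiled form; this text tells all that it offers.
- The arm moves only by the tool step_arm, never from a script. Its argument "plan" is a list of rows, each an object with "translation": the shift along the tool's x, y, z in mm, a list of three; "turn": the turn, a rotation vector about the tool's x, y, z in rad, a list of three; "gripper": the closure, from -1 (fully open) to 1 (shut). A call has exactly 8 rows; each row shifts and turns the commanded pose from where the row before left it, along the tool's axes as they then stand; what a row does not reach is not made up. A row lasts 1/8 s, in which the tool goes at most 62.5 mm and 10.7 degrees, less where a joint would pass 70% of its speed; a pose out of reach is approached as far as the arm can. A call with a gripper value outside its range is refused whole. The fingers move at their own pace and stop on an object; the grip force is fixed at half the most. Time passes only in rows, so rows that do not move let the fingers close, or fill a call up. It gives the time, the measured TCP pose, the force, the opening and the grip force at its end, in the units of the state.
- ctrl.observe(): the state, without advancing time (a new reading comes with each control period).
- ctrl.camera(name): name is "scene" or "top" or "wrist"; returns the picture (384x512x3 uint8, red, green, blue); there is no depth.
- ctrl.get_calibration(name): a dict with "fx", "fy", "cx", "cy" (pixels), "eye" and "orientation" of the camera in the world; the wrist camera has in their place "tool_from_camera" (4x4, takes a point from camera to tool coordinates, whose origin is the TCP and whose axes are the flange's). Camera axes: x right, y up, looking along -z (the intrinsics and any distortion apply to the point x, -y, -z); pixel columns grow to the right and rows downward; lengths in m; the calibration is good to about 2 mm. A picture is of the moment at which its call begins: read the wrist's pose just before it. get_calibration takes no time and is no camera call.
- ctrl.sign_off(): hands the job in; it is judged then, once.
The state is a dict: "time": time; "qpos": joint angles; "joint_velocities": joint speeds; "tau": joint torques, N m; "eef_pos": TCP position; "tool_rot": TCP orientation; "contact_force": force on the tool from outside, world axes, zero at the start; "wrist_torque": the same for the moment, N m; "gripper_width": opening from 0.0 (shut) to 1.0 (fully open); "grasp_force": force on a finger pad.
Only numpy, scipy, OpenCV 4.12 (cv2) and the standard library are available. Lean on these libraries where they do the work, as an engineer would, in place of code of your own. Each camera call takes 0.05 s, during which the arm holds its last target. There are 200 camera calls.

## Working session

There is one attempt and no reset: what is moved stays moved. The work goes in short steps, Python scripts to look and compute and a tool call to move; the robot and the scene stay as the last step left them, time stands still between calls to the robot, and variables do not carry over. Pictures are saved under pics/ and viewed, at most 14 in all, crops included, and the job is handed in when it is done.

Besides the shell and the picture viewer there is one more tool, called as name([rows], argument=value, ...), one row to a line, values as JSON. step_arm: Moves the arm, as the interface text tells. Its arguments: {"type":"object","properties":{"plan":{"type":"array","items":{"type":"object","properties":{"translation":{"type":"array","items":{"type":"number"}},"turn":{"type":"array","items":{"type":"number"}},"gripper":{"type":"number"}}}}},"required":["plan"]}

```bash
mkdir -p pics; python3 - <<'E'
from bench import ctrl
import cv2
for n in ("top","scene"):
    im=ctrl.camera(n); cv2.imwrite(f"pics/{n}0.png",cv2.cvtColor(im,cv2.COLOR_RGB2BGR))
    print(n,ctrl.get_calibration(n))
print(ctrl.get_calibration("wrist")); print(ctrl.observe()); print(ctrl.nose_length)
E
```

```text
top {'fx': 457.44060942331816, 'fy': 457.44060942331816, 'cx': 261.56588363027555, 'cy': 194.41883557597012, 'eye': array([ 0.37141482, -0.01667737,  1.29294507]), 'orientation': array([ 0.16182566, -0.01896959, -1.57194356])}
scene {'fx': 465.1603702476995, 'fy': 465.1603702476995, 'cx': 252.554044859153, 'cy': 195.6212124475244, 'eye': array([1.14440674, 0.56145852, 0.65140134]), 'orientation': array([ 0.96842928, -0.01356985,  2.39428887])}
{'fx': 304.80363533726916, 'fy': 304.80363533726916, 'cx': 259.4002804173403, 'cy': 198.79867069227856, 'tool_from_camera': array([[ 5.27238512e-04,  9.45985905e-01,  3.24207324e-01,
         8.33973690e-02],
       [ 9.99999812e-01, -5.99984677e-04,  1.24422342e-04,
        -1.13653523e-03],
       [ 3.12221209e-04,  3.24207198e-01, -9.45986044e-01,
        -1.39649778e-01],
       [ 0.00000000e+00,  0.00000000e+00,  0.00000000e+00,
         1.00000000e+00]])}
{'time': 0.1, 'qpos': array([-1.38699257e+00,  2.87067405e-01,  1.57805350e+00, -1.57593429e-05,
        1.27859136e+00, -1.49985105e-01]), 'joint_velocities': array([ 0.00088983, -0.00291888, -0.003149  , -0.00063831,  0.00205093,
        0.00119741]), 'tau': array([ 6.05762980e-04, -4.07298052e+01, -2.93698990e+01, -1.38039154e-04,
        3.40858714e-03, -6.71351103e-06]), 'eef_pos': array([ 0.22107037, -0.63713926,  0.23177955]), 'tool_rot': array([-3.13949459e+00, -3.01805959e-04,  3.33793100e-01]), 'contact_force': array([-0.14769103,  0.52713869, -0.29589427]), 'wrist_torque': array([-0.043753  , -0.01087944, -0.06645571]), 'grasp_force': 0.0, 'gripper_width': 0.9991605779342093}
0.025
```

View pics/top0.png

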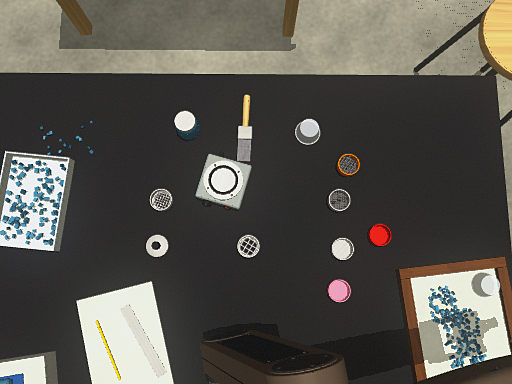

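View pics/scene0.png

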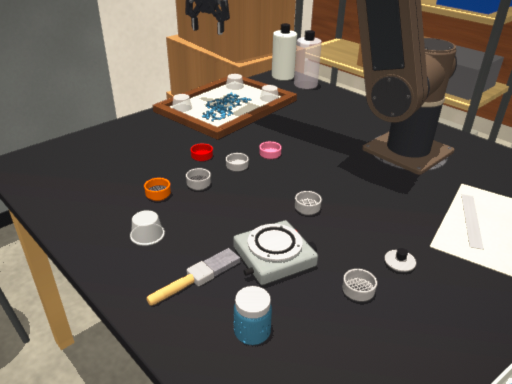

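The top view shows these candidates:
- **Pan:** silver (342,249), red (380,235), pink (339,291). The silver one fits.
- **Fine sieve:** steel (339,200), orange (348,164). The steel one fits.
- **Other sieves:** (161,200) and (248,246), to be told apart by mesh.
- **Lid:** (157,246). **Seat:** (223,181).

I'll confirm these in one enlarged crop.

```bash
cat > h.py <<'E'
import numpy as np, cv2
from bench import ctrl
from scipy.spatial.transform import Rotation as Rot
def cam(n):
    c=ctrl.get_calibration(n)
    if n=="wrist":
        s=ctrl.observe(); T=np.eye(4); T[:3,:3]=Rot.from_euler("xyz",s["tool_rot"]).as_matrix(); T[:3,3]=s["eef_pos"]
        T=T@c["tool_from_camera"]; return c,T[:3,:3],T[:3,3]
    return c,Rot.from_euler("xyz",c["orientation"]).as_matrix(),np.array(c["eye"])
def ray(C,u,v,z):
    c,R,e=C; d=R@np.array([(u-c["cx"])/c["fx"],-(v-c["cy"])/c["fy"],-1]); return (e+d*(z-e[2])/d[2])
def proj(C,P):
    c,R,e=C; p=R.T@(np.asarray(P)-e); return np.array([c["cx"]+c["fx"]*p[0]/-p[2], c["cy"]+c["fy"]*p[1]/p[2]])
def save(im,n): cv2.imwrite(f"pics/{n}.png",cv2.cvtColor(im,cv2.COLOR_RGB2BGR))
def rect(im,C,xy,z,half,res=0.0005):
    """orthorectify around xy at plane z: rows = -x (up=+x), cols = -y (right=-y)"""
    n=int(2*half/res); a=(np.arange(n)-n/2+.5)*res
    Y,X=np.meshgrid(xy[1]-a,xy[0]-a); c,R,e=C
    p=(np.stack([X,Y,np.full_like(X,z)],-1)-e)@R
    return cv2.remap(im,(c["cx"]+c["fx"]*p[...,0]/-p[...,2]).astype(np.float32),(c["cy"]+c["fy"]*p[...,1]/p[...,2]).astype(np.float32),cv2.INTER_CUBIC)
E
python3 - <<'E'
from h import *
im=ctrl.camera("top"); C=cam("top")
cs=dict(pan=(342,249,.024),fine=(339,200,.032),A=(161,200,.032),B=(248,246,.032),lid=(157,246,.014),seat=(223,181,.048))
ims=[]
for k,(u,v,z) in cs.items():
    p=ray(C,u,v,z); print(k,p.round(4), np.hypot(*p[:2]).round(3))
    h=.075 if k=="seat" else .05
    t=cv2.resize(rect(im,C,p,z,h),(260,260)); cv2.circle(t,(130,130),int(130*.031/h),(255,0,0),1); ims.append(t)
save(np.vstack([np.hstack(ims[:3]),np.hstack(ims[3:])]),"crop1")
E
```

```text
pan [ 0.426  -0.2634  0.024 ] 0.501
fine [ 0.5619 -0.2574  0.032 ] 0.618
A [0.561  0.2384 0.032 ] 0.61
B [ 0.4339 -0.0035  0.032 ] 0.434
lid [0.4349 0.2487 0.014 ] 0.501
seat [0.6121 0.0662 0.048 ] 0.616
```

View pics/crop1.png

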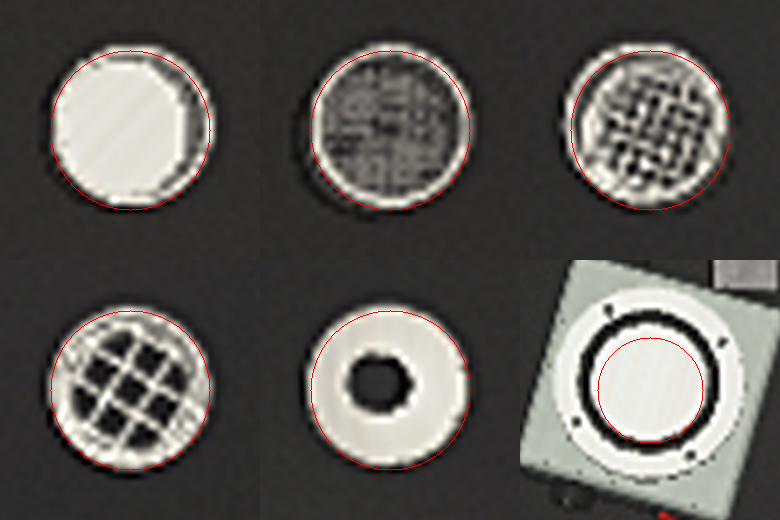

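Each candidate matches its description:
- **Pan:** the silver one at (342,249), plain solid floor.
- **Fine sieve:** (339,200), closest mesh and not orange.
- **Medium sieve:** A at (161,200), 7 mm mesh.
- **Coarse sieve:** B at (248,246), 14 mm grid.
- **Lid:** (157,246), black knob.

Next I'll work out the move to hover over the pan.

```bash
cat >> h.py <<'E'
def go(x,y,z):
    s=ctrl.observe(); R=Rot.from_euler("xyz",s["tool_rot"]).as_matrix()
    print("t",round(s["time"],2),"tool shift mm",(R.T@(np.array([x,y,z])-s["eef_pos"])*1000).round(1),"turn to level",(Rot.from_matrix(R).inv()*Rot.from_euler("xyz",[np.pi,0,s["tool_rot"][2]])).as_rotvec().round(4))
E
python3 -c "
from h import *
go(.426,-.263,.16)"
```

```text
t 0.15 tool shift mm [ 316.2 -286.3   72.6] turn to level [-0.0018 -0.0003  0.    ]
```

step_arm([
  {"translation":[40,-36,9],"turn":[-0.002,0,0],"gripper":-1},
  {"translation":[46,-42,10],"turn":[0,0,0],"gripper":-1},
  {"translation":[46,-42,10],"turn":[0,0,0],"gripper":-1},
  {"translation":[46,-42,11],"turn":[0,0,0],"gripper":-1},
  {"translation":[46,-42,11],"turn":[0,0,0],"gripper":-1},
  {"translation":[46,-42,11],"turn":[0,0,0],"gripper":-1},
  {"translation":[46,-40,10],"turn":[0,0,0],"gripper":-1},
  {"translation":[0,0,0],"turn":[0,0,0],"gripper":-1},
])

```text
time: 1.15
eef_pos: [0.4251, -0.2629, 0.1596]
tool_rot: [-3.14, 0.001, 0.34]
contact_force: [-0.6, -0.6, -0.3]
gripper_width: 0.997
grasp_force: 0.0
```

```bash
python3 - <<'E'
from h import *
C=cam("wrist"); s=ctrl.observe(); im=ctrl.camera("wrist")
print(s["eef_pos"],s["tool_rot"],s["contact_force"])
p=s["eef_pos"]; a=im.copy()
for q in ([.426,-.2634,.024],):
    print(proj(C,q))
for t in np.linspace(0,2*np.pi,40): 
    u,v=proj(C,[.426+.031*np.cos(t),-.2634+.031*np.sin(t),.024]); cv2.circle(a,(int(u),int(v)),0,(255,0,0),-1)
save(a,"w1")
E
```

```text
[ 0.4250829  -0.26285435  0.15959677] [-3.14045580e+00  9.64591953e-04  3.39894490e-01] [-0.62540752 -0.61300128 -0.30983736]
[261.68823929 187.01282681]
```

View pics/w1.png

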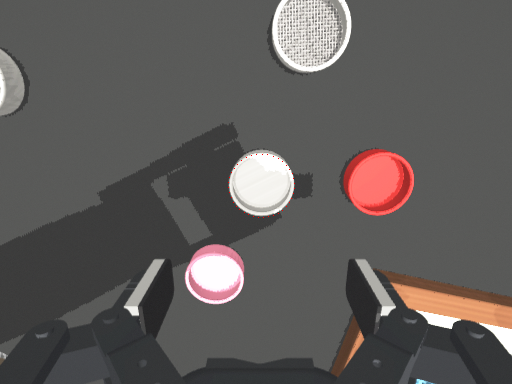

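The projected circle at pixel (262,187) lies on the silver pan, with red at (378,182) and pink at (215,273) beside it. The fingertips show at about (160,262) and (358,262). I'll write a silhouette fit, and use the picture to find how far forward the tips sit.

```bash
cat >> h.py <<'E'
PROF=dict(pan=[(.0275,0),(.0305,.003),(.031,.024)],lid=[(.0225,0),(.031,.008),(.031,.014),(.011,.035)],sieve=[(.0225,0),(.031,.008),(.031,.032)])
def hullmodel(C,xyz,prof):
    t=np.linspace(0,2*np.pi,60); P=[proj(C,np.add(xyz,[r*np.cos(a),r*np.sin(a),z])) for r,z in prof for a in t]
    return cv2.convexHull(np.array(P,np.float32))
def cen(h): m=cv2.moments(h); return np.array([m["m10"]/m["m00"],m["m01"]/m["m00"]]),m["m00"]
def fit(im,C,xyz,prof,thr=90):
    """centre of a bright piece standing at height xyz[2], by matching its silhouette's hull"""
    xyz=np.array(xyz,float); mask=(im.min(2)>thr).astype(np.uint8)
    roi=np.zeros_like(mask); h=hullmodel(C,xyz,prof); c,_=cen(h)
    cv2.fillConvexPoly(roi,((h-c)*1.25+c).astype(int),1)
    ys,xs=np.nonzero(mask&roi); m=cv2.convexHull(np.stack([xs,ys],1).astype(np.float32)); cm,am=cen(m)
    for _ in range(8):
        c,a=cen(hullmodel(C,xyz,prof)); zz=xyz[2]+.02
        xyz[:2]+=(ray(C,*cm,zz)-ray(C,*c,zz))[:2]
    print("fit",xyz.round(4),"area ratio",round(am/a,3)); return xyz
E
python3 - <<'E'
from h import *
C=cam("wrist"); im=ctrl.camera("wrist")
p=fit(im,C,[.426,-.2634,0],PROF["pan"])
T=np.linalg.inv(ctrl.get_calibration("wrist")["tool_from_camera"]); c=C[0]
for z in (0,.006,.012,.018,.025):
  for x in (.011,-.011):
    q=T@[x,.0425,z,1]; print(z,x,(c["cx"]-c["fx"]*q[0]/q[2]).round(),(c["cy"]+c["fy"]*q[1]/q[2]).round())
save(cv2.resize(im[240:384,320:440],None,fx=4,fy=4,interpolation=cv2.INTER_CUBIC),"finger")
go(p[0],p[1],.06)
im=ctrl.camera("top"); C=cam("top")
fit(im,C,[.5619,-.2574,0],PROF["sieve"])
fit(im,C,[.561,.2384,0],PROF["sieve"])
fit(im,C,[.434,-.0035,0],PROF["sieve"])
fit(im,C,[.4349,.2487,0],PROF["lid"])
E
```

```text
fit [ 0.4288 -0.2634  0.    ] area ratio 1.099
0 0.011 345.0 244.0
0 -0.011 341.0 281.0
0.006 0.011 342.0 239.0
0.006 -0.011 338.0 275.0
0.012 0.011 339.0 234.0
0.012 -0.011 336.0 269.0
0.018 0.011 336.0 230.0
0.018 -0.011 333.0 264.0
0.025 0.011 334.0 225.0
0.025 -0.011 331.0 258.0
t 1.25 tool shift mm [  5.   -1.8 101. ] turn to level [0.002  0.0004 0.    ]
fit [ 0.5652 -0.2602  0.    ] area ratio 0.865
fit [0.5653 0.2428 0.    ] area ratio 0.858
fit [ 0.4348 -0.0034  0.    ] area ratio 0.947
fit [0.4368 0.2503 0.    ] area ratio 0.913
```

View pics/finger.png

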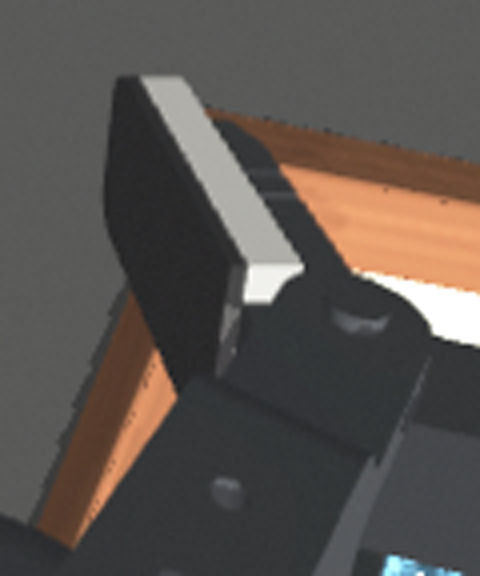

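```bash
python3 - <<'E'
from h import *
C=cam("wrist"); im=ctrl.camera("wrist")
h=hullmodel(C,[.426,-.2634,0],PROF["pan"])[:,0]; print("model",h.min(0),h.max(0))
for thr in (70,90,120,160):
    m=(im.min(2)>thr)[140:235,215:305]; ys,xs=np.nonzero(m); n,l,st,ce=cv2.connectedComponentsWithStats(m.astype(np.uint8)); 
    print(thr,[(s+[215,140,0,0,0]).tolist() for s in st[1:] if s[4]>50])
f=hullmodel(C,[.5640,-.2590,0],PROF["sieve"])[:,0]; print("fine model",f.min(0),f.max(0))
m=(im.min(2)>110)[0:120,255:370].astype(np.uint8); n,l,st,ce=cv2.connectedComponentsWithStats(m); print([(s+[255,0,0,0,0]).tolist() for s in st[1:] if s[4]>50])
E
```

```text
model [223.93715 148.45517] [289.51764 214.88101]
70 [[223, 140, 82, 95, 5823]]
90 [[224, 147, 66, 67, 3445]]
120 [[224, 147, 65, 67, 3379]]
160 [[224, 148, 65, 65, 3163]]
fine model [268.26917  -21.964947] [348.7687   70.21533]
[[265, 0, 79, 70, 4674]]
```

The model outline at (0.4265,-0.2634) agrees with the pan's pixels (columns 224–290, rows 147–214) to 1 px, so the wrist calibration holds. The finger picture suggests the tips stand farther back than the text says. I'll go down to a height that is safe either way and check.

step_arm([
  {"translation":[1.5,-1.5,20],"turn":[0.002,0,0],"gripper":-1},
  {"translation":[1.3,-1.1,25],"turn":[0,0,0],"gripper":-1},
  {"translation":[0,0,25],"turn":[0,0,0],"gripper":-1},
  {"translation":[0,0,25],"turn":[0,0,0],"gripper":-1},
  {"translation":[0,0,18],"turn":[0,0,0],"gripper":-1},
  {"translation":[0,0,11],"turn":[0,0,0],"gripper":-1},
  {"translation":[0,0,0],"turn":[0,0,0],"gripper":-1},
  {"translation":[0,0,0],"turn":[0,0,0],"gripper":-1},
])

```text
time: 2.35
eef_pos: [0.4268, -0.2643, 0.0379]
tool_rot: [3.14, -0.001, 0.334]
contact_force: [-0.4, 0.9, 0.3]
gripper_width: 1.001
grasp_force: 0.0
```

```bash
python3 - <<'E'
from h import *
C=cam("scene"); im=ctrl.camera("scene"); w=ctrl.camera("wrist")
s=ctrl.observe(); print(s["eef_pos"],s["tool_rot"])
p=s["eef_pos"]; u,v=proj(C,p); print(u,v)
for dz in (0,-.025): print(proj(C,p+[0,0,dz]))
a=cv2.resize(im[int(v)-50:int(v)+50,int(u)-65:int(u)+65],(390,300),interpolation=cv2.INTER_CUBIC)
b=cv2.resize(w,(400,300)); save(np.hstack([a,b]),"low1")
go(.4265,-.2634,.035)
E
```

```text
[ 0.42690378 -0.26427876  0.03809679] [ 3.13979969e+00 -8.95456983e-04  3.33930160e-01]
236.44015581392225 152.92331771394458
[236.44015581 152.92331771]
[236.49595234 160.99293832]
t 2.45 tool shift mm [-0.1 -1.   3.1] turn to level [ 0.0018 -0.0009 -0.    ]
```

View pics/low1.png

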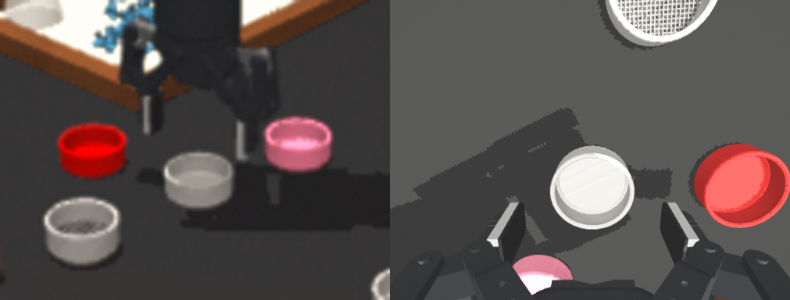

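The scene view shows the open tips still about 30–40 mm up, above the pan and centred on it, so there is no contact. I'll close to about 66 mm, still wider than the pan, and measure where the tips are.

step_arm([
  {"translation":[0,-1,3],"turn":[0.002,0,0],"gripper":-0.55},
  {"translation":[0,0,0],"turn":[0,0,0],"gripper":-0.55},
  {"translation":[0,0,0],"turn":[0,0,0],"gripper":-0.55},
  {"translation":[0,0,0],"turn":[0,0,0],"gripper":-0.55},
  {"translation":[0,0,0],"turn":[0,0,0],"gripper":-0.55},
  {"translation":[0,0,0],"turn":[0,0,0],"gripper":-0.55},
  {"translation":[0,0,0],"turn":[0,0,0],"gripper":-0.55},
  {"translation":[0,0,0],"turn":[0,0,0],"gripper":-0.55},
])

```text
time: 3.45
eef_pos: [0.4259, -0.2628, 0.0341]
tool_rot: [-3.14, 0.0, 0.334]
contact_force: [0.8, 0.5, -0.7]
gripper_width: 0.772
grasp_force: 0.0
```

```bash
python3 - <<'E'
from h import *
C=cam("wrist"); w=ctrl.camera("wrist"); S=cam("scene"); im=ctrl.camera("scene")
s=ctrl.observe(); print(s["eef_pos"],s["tool_rot"],s["gripper_width"],s["contact_force"])
h=hullmodel(C,[.4265,-.2634,0],PROF["pan"]); a=cv2.cvtColor(cv2.cvtColor(w,cv2.COLOR_RGB2GRAY),cv2.COLOR_GRAY2RGB)
cv2.polylines(a,[h.astype(int)],True,(255,0,0),1)
u,v=proj(S,s["eef_pos"]); u,v=int(u),int(v)
T=np.linalg.inv(C[0]["tool_from_camera"]); c=C[0]; g=s["gripper_width"]*.0425
for z,col in ((-.02,(255,0,0)),(-.01,(0,255,0)),(0,(255,255,0)),(.01,(0,255,255)),(.02,(255,0,255))):
    P=[]
    for x in (.011,-.011):
        q=T@[x,g,z,1]; P.append((int(c["cx"]-c["fx"]*q[0]/q[2]),int(c["cy"]+c["fy"]*q[1]/q[2])))
    print(z,P); cv2.line(a,P[0],P[1],col,1)
save(np.hstack([cv2.resize(a[180:330,160:380],(660,450),interpolation=cv2.INTER_NEAREST)[:, :],cv2.resize(im[v-40:v+35,u-10:u+13],(138,450))]),"low2")
E
```

```text
[ 0.42592836 -0.26277979  0.03409923] [-3.13955674e+00  1.18535327e-05  3.33783843e-01] 0.7745094965742795 [-0.64484462 -1.07020655 -0.58228906]
-0.02 [(335, 265), (331, 305)]
-0.01 [(330, 254), (327, 292)]
0 [(326, 244), (323, 281)]
0.01 [(322, 235), (319, 271)]
0.02 [(318, 228), (316, 261)]
```

View pics/low2.png

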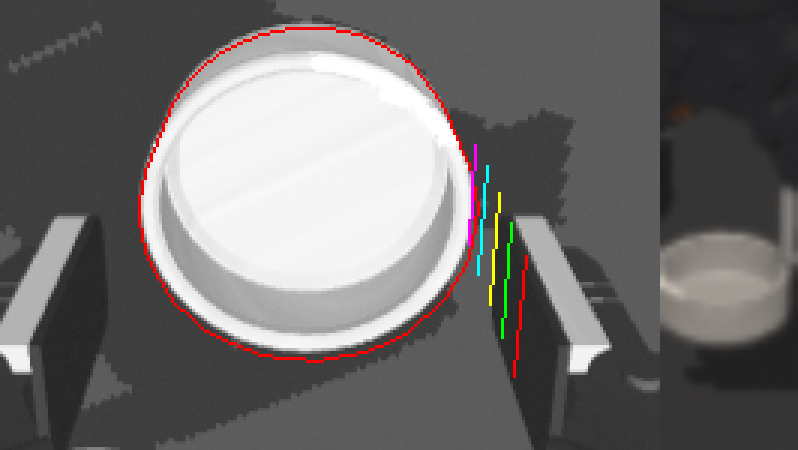

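The pan outline fits, and the tips sit near z ≈ -8 mm in tool coordinates by the wrist camera. I'll cross-check that against the independent scene camera numerically.

```bash
python3 - <<'E'
from h import *
S=cam("scene"); im=ctrl.camera("scene"); s=ctrl.observe(); R=Rot.from_euler("xyz",s["tool_rot"]).as_matrix()
u,v=proj(S,s["eef_pos"]); print(u,v)
a=im.copy(); 
for sg in (1,-1):
  for z in (-.02,-.01,0,.01,.02,.025): print(sg,z,[proj(S,s["eef_pos"]+R@[x,sg*.0425*s["gripper_width"],z]).round(1).tolist() for x in (.011,-.011)])
save(cv2.resize(im[int(v)-38:int(v)+37,int(u)-50:int(u)+50],(800,600),interpolation=cv2.INTER_CUBIC),"low3"); print(int(u)-50,int(v)-38)
E
```

```text
237.09154547635896 154.3165588543098
1 -0.02 [[224.3, 146.6], [228.4, 143.2]]
1 -0.01 [[224.3, 149.9], [228.5, 146.4]]
1 0 [[224.4, 153.1], [228.6, 149.7]]
1 0.01 [[224.5, 156.4], [228.6, 152.9]]
1 0.02 [[224.6, 159.6], [228.7, 156.1]]
1 0.025 [[224.6, 161.2], [228.7, 157.6]]
-1 -0.02 [[245.9, 152.5], [249.9, 148.9]]
-1 -0.01 [[245.9, 155.8], [249.9, 152.2]]
-1 0 [[245.9, 159.1], [249.8, 155.5]]
-1 0.01 [[245.9, 162.4], [249.8, 158.8]]
-1 0.02 [[245.9, 165.6], [249.8, 162.0]]
-1 0.025 [[245.9, 167.2], [249.8, 163.6]]
187 116
```

View pics/low3.png

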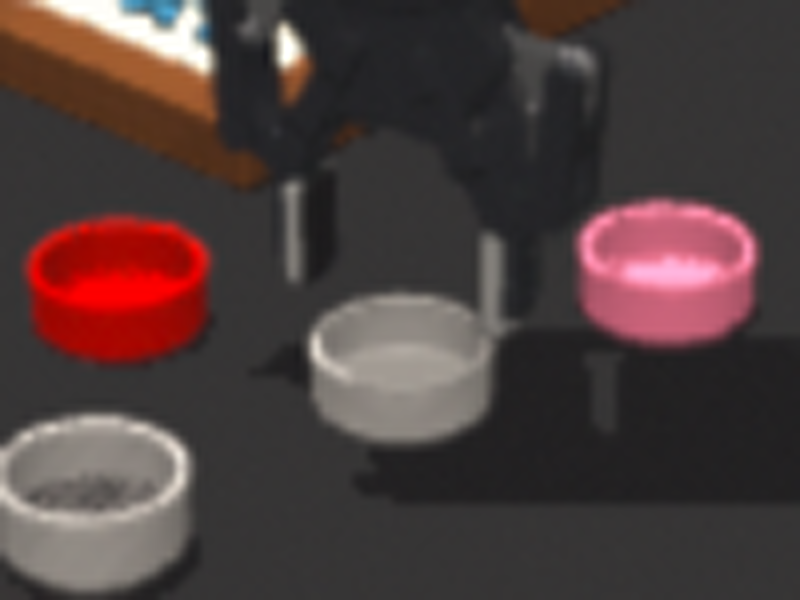

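Both cameras agree. At about 66 mm opening the tips are roughly 6–7 mm behind the reported TCP, and not ahead of it, so the "25 mm ahead" figure does not hold for this reported frame. I'll go by the measurement, lower in small steps and watch the force.

step_arm([
  {"translation":[0.3,0.7,6],"turn":[-0.002,0,0],"gripper":-0.7},
  {"translation":[0,0,6],"turn":[0,0,0],"gripper":-0.7},
  {"translation":[0,0,5],"turn":[0,0,0],"gripper":-0.7},
  {"translation":[0,0,5],"turn":[0,0,0],"gripper":-0.7},
  {"translation":[0,0,4],"turn":[0,0,0],"gripper":-0.7},
  {"translation":[0,0,3],"turn":[0,0,0],"gripper":-0.7},
  {"translation":[0,0,2],"turn":[0,0,0],"gripper":-0.7},
  {"translation":[0,0,0],"turn":[0,0,0],"gripper":-0.7},
])

```text
time: 4.6
eef_pos: [0.4264, -0.2633, 0.003]
tool_rot: [-3.141, 0.0, 0.334]
contact_force: [-0.0, -0.2, -0.8]
gripper_width: 0.853
grasp_force: 0.0
```

step_arm([
  {"translation":[0,0,0],"turn":[0,0,0],"gripper":1},
  {"translation":[0,0,0],"turn":[0,0,0],"gripper":1},
  {"translation":[0,0,0],"turn":[0,0,0],"gripper":1},
  {"translation":[0,0,0],"turn":[0,0,0],"gripper":1},
  {"translation":[0,0,0],"turn":[0,0,0],"gripper":1},
  {"translation":[0,0,0],"turn":[0,0,0],"gripper":1},
  {"translation":[0,0,-5],"turn":[0,0,0],"gripper":1},
  {"translation":[0,0,-10],"turn":[0,0,0],"gripper":1},
])

```text
time: 5.6
eef_pos: [0.4256, -0.2625, 0.0175]
tool_rot: [-3.139, 0.001, 0.334]
contact_force: [-0.1, 0.8, -1.2]
gripper_width: 0.697
grasp_force: 64.6
```

```bash
python3 - <<'E'
from h import *
C=cam("wrist"); s=ctrl.observe(); w=ctrl.camera("wrist"); S=cam("scene"); im=ctrl.camera("scene")
print(s["eef_pos"],s["gripper_width"],s["grasp_force"],s["contact_force"])
u,v=proj(S,s["eef_pos"]); u,v=int(u),int(v)
save(np.hstack([w[150:384,130:390],cv2.resize(im[v-38:v+37,u-50:u+50],(312,234))]),"grip1")
E
```

```text
[ 0.42559016 -0.26254573  0.01754549] 0.6973188407001033 64.5693938434124 [-0.08134716  0.80976618 -1.24343814]
```

View pics/grip1.png

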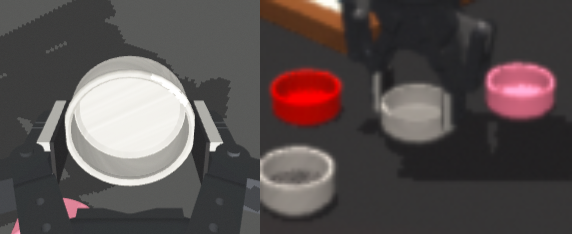

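The pan is held upright between the pads (grip 64.6 N, width 0.697). Next I'll move to 75 mm short of the seat to measure the collar with the wrist camera.

```bash
python3 -c "
from h import *
go(.546,.042,.16)"
```

```text
t 5.7 tool shift mm [ 212.8 -249.6 -141.1] turn to level [ 0.0016 -0.0008 -0.    ]
```

step_arm([
  {"translation":[0,0,-30],"turn":[0.001,0,0],"gripper":1},
  {"translation":[20,-24,-40],"turn":[0,0,0],"gripper":1},
  {"translation":[36,-42,-40],"turn":[0,0,0],"gripper":1},
  {"translation":[36,-42,-31],"turn":[0,0,0],"gripper":1},
  {"translation":[36,-42,0],"turn":[0,0,0],"gripper":1},
  {"translation":[36,-42,0],"turn":[0,0,0],"gripper":1},
  {"translation":[34,-38,0],"turn":[0,0,0],"gripper":1},
  {"translation":[15,-20,0],"turn":[0,0,0],"gripper":1},
])

```text
time: 6.7
eef_pos: [0.5441, 0.0399, 0.1554]
tool_rot: [-3.14, -0.0, 0.336]
contact_force: [0.1, -0.3, -1.0]
gripper_width: 0.693
grasp_force: 64.8
```

```bash
python3 - <<'E'
from h import *
s=ctrl.observe(); C=cam("wrist"); w=ctrl.camera("wrist"); print(s["eef_pos"],s["tool_rot"],s["joint_velocities"].round(3))
r=rect(w,C,(.617,.067),.053,.07); save(np.hstack([cv2.resize(w,(400,300)),cv2.resize(r,(300,300))]),"seat1"); cv2.imwrite("pics/_seatrect.png",r)
print(proj(C,[.617,.067,.05]), proj(C,s["eef_pos"]))
E
```

```text
[0.54411128 0.03989715 0.15537988] [-3.14036989e+00 -8.51769476e-05  3.36285059e-01] [ 0.344  0.151 -0.155 -0.013  0.014  0.357]
[259.14949535 102.14261278] [261.57929187 263.19055644]
```

View pics/seat1.png

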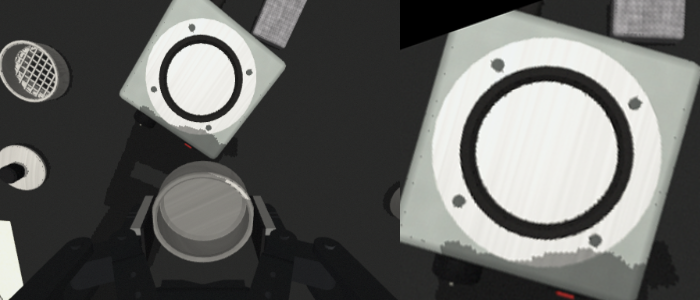

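The collar is in full view near wrist pixel (258,102), with the held pan clear of it. Now I'll fit the collar and check the pan in the hand.

```bash
cat >> h.py <<'E'
def collar(w,C,xy=(.617,.067),z=.053):
    r=rect(w,C,xy,z,.052,.00025); g=cv2.GaussianBlur(r.min(2),(0,0),2); m=(g<90).astype(np.uint8)
    cs,_=cv2.findContours(m,cv2.RETR_CCOMP,cv2.CHAIN_APPROX_NONE); n=r.shape[0]
    for c in cs:
        if len(c)<300: continue
        (u,v),(a,b),_=cv2.fitEllipse(c); print("ellipse centre",(xy[0]-(v-n/2+.5)*.00025).round(4),(xy[1]-(u-n/2+.5)*.00025).round(4),"axes mm",round(a*.25,1),round(b*.25,1))
def silh(w,C,xyz,prof):
    """refine xy of a piece by maximising contrast of the image gradient along its model outline"""
    g=cv2.GaussianBlur(w.astype(np.float32).mean(2),(0,0),1); gx,gy=cv2.Sobel(g,-1,1,0),cv2.Sobel(g,-1,0,1); G=np.hypot(gx,gy)
    best=(-1,)
    for dx in np.arange(-6,6.1,.5):
        for dy in np.arange(-6,6.1,.5):
            h=hullmodel(C,np.add(xyz,[dx/1e3,dy/1e3,0]),prof)[:,0]
            p=np.vstack([np.linspace(h[i-1],h[i],6)[1:] for i in range(len(h))]).astype(np.float32)
            sc=np.minimum(cv2.remap(G,p[:,0].reshape(1,-1),p[:,1].reshape(1,-1),cv2.INTER_LINEAR),120).mean()
            if sc>best[0]: best=(sc,dx,dy)
    print("outline best offset mm",best[1:],"score",best[0].round(1)); return np.add(xyz,[best[1]/1e3,best[2]/1e3,0])
E
python3 - <<'E'
from h import *
s=ctrl.observe(); C=cam("wrist"); w=ctrl.camera("wrist"); print(s["eef_pos"],s["tool_rot"],s["joint_velocities"].round(3))
collar(w,C)
silh(w,C,s["eef_pos"]-[0,0,.003],PROF["pan"])
go(.617,.067,.1)
E
```

```text
[0.54443124 0.04153632 0.15541907] [-3.13891207e+00 -1.17962579e-03  3.36831553e-01] [-0.054 -0.02   0.025 -0.032  0.007 -0.072]Traceback (most recent call last):
  File "<stdin>", line 3, in <module>
  File "h.py", line 44, in collar
    (u,v),(a,b),_=cv2.fitEllipse(c); print("ellipse centre",(xy[0]-(v-n/2+.5)*.00025).round(4),(xy[1]-(u-n/2+.5)*.00025).round(4),"axes mm",round(a*.25,1),round(b*.25,1))
                                                            ^^^^^^^^^^^^^^^^^^^^^^^^^^^^^^^
AttributeError: 'float' object has no attribute 'round'
```

```bash
sed -i 's/(xy\[0\]-(v-n\/2+.5)\*.00025).round(4),(xy\[1\]-(u-n\/2+.5)\*.00025).round(4)/round(xy[0]-(v-n\/2+.5)*.00025,4),round(xy[1]-(u-n\/2+.5)*.00025,4)/' h.py
python3 - <<'E'
from h import *
s=ctrl.observe(); C=cam("wrist"); w=ctrl.camera("wrist"); print(s["eef_pos"],s["tool_rot"],s["joint_velocities"].round(3))
collar(w,C)
silh(w,C,s["eef_pos"]-[0,0,.003],PROF["pan"])
go(.617,.067,.1)
collar(ctrl.camera("top"),cam("top"))
E
```

```text
[0.54389146 0.03970553 0.15524444] [-3.14001629e+00  1.77597961e-04  3.37374392e-01] [-0.05  -0.012  0.019 -0.027  0.003 -0.026]
ellipse centre 0.6156 0.0686 axes mm 79.9 80.1
ellipse centre 0.6157 0.0685 axes mm 67.0 67.2
outline best offset mm (np.float64(3.0), np.float64(1.0)) score 71.7
t 6.85 tool shift mm [78.8 -2.7 55.1] turn to level [-0.001   0.0008 -0.    ]
ellipse centre 0.615 0.0683 axes mm 116.5 124.2
```

```bash
python3 - <<'E'
from h import *
C=cam("wrist"); P=[]
for i in range(4):
    s=ctrl.observe(); C=cam("wrist"); P.append(s["eef_pos"]); w=ctrl.camera("wrist")
    if i<2: collar(w,C)
print(np.array(P).round(4))
# work wholly in the tool frame: pretend tool at origin, pointing down, yaw as is
R=Rot.from_euler("xyz",s["tool_rot"]).as_matrix(); T=ctrl.get_calibration("wrist")["tool_from_camera"]
for z in (.0,.003,.006):
    Ct=(C[0],np.diag([1,-1,-1.])@T[:3,:3],np.diag([1,-1,-1.])@T[:3,3])
    print(z); silh(w,Ct,[0,0,-z],PROF["pan"])
E
```

```text
ellipse centre 0.6156 0.0685 axes mm 79.9 80.0
ellipse centre 0.6157 0.0685 axes mm 67.0 67.2
ellipse centre 0.6156 0.0686 axes mm 80.0 80.1
ellipse centre 0.6157 0.0685 axes mm 67.0 67.2
[[0.5434 0.0375 0.1552]
 [0.5434 0.037  0.1552]
 [0.5434 0.0366 0.1553]
 [0.5434 0.0365 0.1553]]
0.0
outline best offset mm (np.float64(6.0), np.float64(3.0)) score 57.4
0.003
outline best offset mm (np.float64(4.0), np.float64(0.0)) score 70.9
0.006
outline best offset mm (np.float64(0.5), np.float64(1.0)) score 112.4
```

The pan in the hand is centred to within 1 mm. The arm swings a few millimetres after fast moves, so I'll use settling rows before each lowering. Seat centre is ≈ (0.6155, 0.068).

```bash
python3 -c "
from h import *
go(.6153,.0678,.085); print(ctrl.observe()['eef_pos'])"
```

```text
t 7.1 tool shift mm [78.1 -6.2 70.4] turn to level [-0.001   0.0003 -0.    ]
[0.54352496 0.03642581 0.15543882]
```

step_arm([
  {"translation":[12,-1,0],"turn":[-0.001,0,0],"gripper":1},
  {"translation":[22,-2,10],"turn":[0,0,0],"gripper":1},
  {"translation":[22,-2,20],"turn":[0,0,0],"gripper":1},
  {"translation":[14,-1,20],"turn":[0,0,0],"gripper":1},
  {"translation":[8,0,15],"turn":[0,0,0],"gripper":1},
  {"translation":[0,0,5],"turn":[0,0,0],"gripper":1},
  {"translation":[0,0,0],"turn":[0,0,0],"gripper":1},
  {"translation":[0,0,0],"turn":[0,0,0],"gripper":1},
])

```text
time: 8.1
eef_pos: [0.6159, 0.0685, 0.0865]
tool_rot: [3.141, -0.001, 0.334]
contact_force: [-0.0, -0.3, -0.9]
gripper_width: 0.699
grasp_force: 64.8
```

```bash
python3 -c "
from h import *
go(.6153,.0678,.058); print(ctrl.observe()['eef_pos'])"
```

```text
t 8.1 tool shift mm [-0.8  0.5 28.5] turn to level [ 0.0005 -0.0013 -0.    ]
[0.61585379 0.06850742 0.0865119 ]
```

step_arm([
  {"translation":[-0.5,0.5,6],"turn":[0,-0.001,0],"gripper":1},
  {"translation":[-0.3,0,7],"turn":[0,0,0],"gripper":1},
  {"translation":[0,0,6],"turn":[0,0,0],"gripper":1},
  {"translation":[0,0,4],"turn":[0,0,0],"gripper":1},
  {"translation":[0,0,3],"turn":[0,0,0],"gripper":1},
  {"translation":[0,0,2],"turn":[0,0,0],"gripper":1},
  {"translation":[0,0,1.5],"turn":[0,0,0],"gripper":1},
  {"translation":[0,0,1],"turn":[0,0,0],"gripper":1},
])

```text
time: 9.1
eef_pos: [0.615, 0.0679, 0.0551]
tool_rot: [3.142, 0.001, 0.334]
contact_force: [-0.7, 0.1, -0.5]
gripper_width: 0.69
grasp_force: 64.8
```

step_arm([
  {"translation":[0,0,0.7],"turn":[0,0,0],"gripper":1},
  {"translation":[0,0,0.7],"turn":[0,0,0],"gripper":1},
  {"translation":[0,0,0.7],"turn":[0,0,0],"gripper":1},
  {"translation":[0,0,0.7],"turn":[0,0,0],"gripper":1},
  {"translation":[0,0,0],"turn":[0,0,0],"gripper":1},
  {"translation":[0,0,0],"turn":[0,0,0],"gripper":1},
  {"translation":[0,0,0],"turn":[0,0,0],"gripper":1},
  {"translation":[0,0,0],"turn":[0,0,0],"gripper":1},
])

```text
time: 10.1
eef_pos: [0.6149, 0.068, 0.0523]
tool_rot: [3.142, 0.001, 0.334]
contact_force: [0.1, -0.0, -0.5]
gripper_width: 0.692
grasp_force: 64.8
```

step_arm([
  {"translation":[0,0,0.5],"turn":[0,0,0],"gripper":1},
  {"translation":[0,0,0.5],"turn":[0,0,0],"gripper":1},
  {"translation":[0,0,0.5],"turn":[0,0,0],"gripper":1},
  {"translation":[0,0,0.5],"turn":[0,0,0],"gripper":1},
  {"translation":[0,0,0],"turn":[0,0,0],"gripper":1},
  {"translation":[0,0,0],"turn":[0,0,0],"gripper":1},
  {"translation":[0,0,0],"turn":[0,0,0],"gripper":1},
  {"translation":[0,0,0],"turn":[0,0,0],"gripper":1},
])

```text
time: 11.1
eef_pos: [0.615, 0.0679, 0.0519]
tool_rot: [-3.142, 0.002, 0.334]
contact_force: [-4.3, 0.0, 7.1]
gripper_width: 0.698
grasp_force: 65.8
```

Contact came at 51.9 mm TCP against 51 mm expected, with 7 N, so the pan is on the seat floor and not on the collar. Release and rise.

step_arm([
  {"translation":[0,0,0],"turn":[0,0,0],"gripper":-0.6},
  {"translation":[0,0,0],"turn":[0,0,0],"gripper":-0.6},
  {"translation":[0,0,0],"turn":[0,0,0],"gripper":-0.6},
  {"translation":[0,0,-5],"turn":[0,0,0],"gripper":-0.7},
  {"translation":[0,0,-20],"turn":[0,0,0],"gripper":-0.7},
  {"translation":[-20,0,-40],"turn":[0,0,0],"gripper":-0.7},
  {"translation":[-35,0,-40],"turn":[0,0,0],"gripper":-0.7},
  {"translation":[-20,0,-5],"turn":[0,0,0],"gripper":-0.7},
])

```text
time: 12.1
eef_pos: [0.5458, 0.0429, 0.166]
tool_rot: [3.138, -0.007, 0.334]
contact_force: [0.1, 0.1, 0.0]
gripper_width: 0.85
grasp_force: 0.0
```

```bash
cat >> h.py <<'E'
def find(name,xyz,prof,n="wrist"):
    s=ctrl.observe(); C=cam(n); w=ctrl.camera(n); print(name,"eef",s["eef_pos"].round(4),"vel",abs(s["joint_velocities"]).max().round(3))
    p=silh(w,C,xyz,PROF[prof]); print("  ->",p.round(4)); return p
E
python3 - <<'E'
from h import *
find("pan",[.6156,.068,.048],"pan"); s=ctrl.observe(); print(s["gripper_width"])
collar(ctrl.camera("wrist"),cam("wrist"))
find("fine top",[.564,-.259,0],"sieve","top")
go(.52,-.27,.16)
E
```

```text
pan eef [0.5458 0.0429 0.166 ] vel 0.371
outline best offset mm (np.float64(-0.5), np.float64(1.0)) score 120.0
  -> [0.6151 0.069  0.048 ]
0.8486005487748236
ellipse centre 0.6162 0.069 axes mm 79.5 79.6
ellipse centre 0.6162 0.0692 axes mm 66.5 67.3
fine top eef [0.5441 0.043  0.1634] vel 0.06
outline best offset mm (np.float64(-1.0), np.float64(-0.5)) score 120.0
  -> [ 0.563  -0.2595  0.    ]
t 12.25 tool shift mm [-125.7  288.     2.5] turn to level [ 0.0014 -0.0022 -0.    ]
```

The pan is at (0.615, 0.069) against the collar at (0.616, 0.069), so it is centred within 1 mm. Now the fine sieve at ≈ (0.563, -0.2595).

step_arm([
  {"translation":[-8,26,0],"turn":[0.001,-0.002,0],"gripper":-0.7},
  {"translation":[-12,44,0],"turn":[0,0,0],"gripper":-0.7},
  {"translation":[-12,44,0],"turn":[0,0,0],"gripper":-0.7},
  {"translation":[-12,44,0],"turn":[0,0,0],"gripper":-0.7},
  {"translation":[-12,44,5],"turn":[0,0,0],"gripper":-0.7},
  {"translation":[-12,44,10],"turn":[0,0,0],"gripper":-0.7},
  {"translation":[-10,35,17],"turn":[0,0,0],"gripper":-0.7},
  {"translation":[-4,11,10],"turn":[0,0,0],"gripper":-0.7},
])

```text
time: 13.25
eef_pos: [0.5624, -0.2611, 0.1169]
tool_rot: [-3.14, 0.004, 0.332]
contact_force: [1.0, 0.7, 0.8]
gripper_width: 0.853
grasp_force: 0.0
```

```bash
python3 - <<'E'
from h import *
for i in range(2): p=find("fine",[.563,-.2595,0],"sieve")
go(p[0],p[1],.01)
E
```

```text
fine eef [ 0.5624 -0.2611  0.1169] vel 0.149
outline best offset mm (np.float64(-0.5), np.float64(3.0)) score 120.0
  -> [ 0.5625 -0.2565  0.    ]
fine eef [ 0.5615 -0.261   0.1155] vel 0.037
outline best offset mm (np.float64(-1.0), np.float64(3.5)) score 120.0
  -> [ 0.562 -0.256  0.   ]
t 13.35 tool shift mm [  2.1  -2.7 106.2] turn to level [-0.004  0.005 -0.   ]
```

The score is saturating, so I'll raise the cap and refit.

```bash
sed -i 's/,120).mean()/,600).mean()/' h.py; python3 - <<'E'
from h import *
for i in range(2): p=find("fine",[.562,-.2575,0],"sieve")
go(p[0],p[1],.01)
p=find("medium",[.565,.241,0],"sieve","top"); p=find("coarse",[.434,-.0035,0],"sieve","top");p=find("lid",[.435,.25,0],"lid","top")
E
```

```text
fine eef [ 0.5616 -0.2595  0.1162] vel 0.037
outline best offset mm (np.float64(1.5), np.float64(2.0)) score 309.6
  -> [ 0.5635 -0.2555  0.    ]
fine eef [ 0.562  -0.2587  0.1172] vel 0.028
outline best offset mm (np.float64(1.5), np.float64(2.0)) score 306.0
  -> [ 0.5635 -0.2555  0.    ]
t 13.45 tool shift mm [  2.3  -2.1 108. ] turn to level [-0.0022  0.0033 -0.    ]
medium eef [ 0.5624 -0.2584  0.118 ] vel 0.02
outline best offset mm (np.float64(0.5), np.float64(1.5)) score 295.4
  -> [0.5655 0.2425 0.    ]
coarse eef [ 0.5626 -0.2582  0.1186] vel 0.014
outline best offset mm (np.float64(1.0), np.float64(0.0)) score 388.7
  -> [ 0.435  -0.0035  0.    ]
lid eef [ 0.5628 -0.2582  0.1189] vel 0.006
outline best offset mm (np.float64(2.0), np.float64(0.5)) score 433.5
  -> [0.437  0.2505 0.    ]
```

step_arm([
  {"translation":[1,-1.8,15],"turn":[-0.002,0.003,0],"gripper":-0.7},
  {"translation":[0.6,0,24],"turn":[0,0,0],"gripper":-0.7},
  {"translation":[0,0,24],"turn":[0,0,0],"gripper":-0.7},
  {"translation":[0,0,20],"turn":[0,0,0],"gripper":-0.7},
  {"translation":[0,0,14],"turn":[0,0,0],"gripper":-0.7},
  {"translation":[0,0,9],"turn":[0,0,0],"gripper":-0.7},
  {"translation":[0,0,5],"turn":[0,0,0],"gripper":-0.7},
  {"translation":[0,0,2],"turn":[0,0,0],"gripper":-0.7},
])

```text
time: 14.6
eef_pos: [0.5634, -0.2574, 0.0055]
tool_rot: [3.14, -0.0, 0.334]
contact_force: [0.2, 0.4, 1.2]
gripper_width: 0.848
grasp_force: 0.0
```

```bash
python3 - <<'E'
from h import *
p=find("fine",[.5635,-.256,0],"sieve"); go(p[0],p[1],.006)
E
```

```text
fine eef [ 0.5634 -0.2574  0.0055] vel 0.026
outline best offset mm (np.float64(1.5), np.float64(0.5)) score 192.4
  -> [ 0.565  -0.2555  0.    ]
t 14.65 tool shift mm [ 2.2 -1.2 -0.6] turn to level [ 0.0014 -0.0003 -0.    ]
```

step_arm([
  {"translation":[1.2,-0.8,-0.5],"turn":[0.001,0,0],"gripper":-0.7},
  {"translation":[0,0,0],"turn":[0,0,0],"gripper":1},
  {"translation":[0,0,0],"turn":[0,0,0],"gripper":1},
  {"translation":[0,0,0],"turn":[0,0,0],"gripper":1},
  {"translation":[0,0,0],"turn":[0,0,0],"gripper":1},
  {"translation":[0,0,0],"turn":[0,0,0],"gripper":1},
  {"translation":[0,0,0],"turn":[0,0,0],"gripper":1},
  {"translation":[0,0,-5],"turn":[0,0,0],"gripper":1},
])

```text
time: 15.65
eef_pos: [0.5632, -0.2556, 0.0101]
tool_rot: [-3.14, 0.001, 0.334]
contact_force: [-0.2, 0.1, -0.6]
gripper_width: 0.694
grasp_force: 65.1
```

```bash
cat >> h.py <<'E'
def held(z,prof):
    "offset of the held piece in the tool frame, origin z ahead of the TCP"
    w=ctrl.camera("wrist"); T=ctrl.get_calibration("wrist")["tool_from_camera"]; D=np.diag([1,-1,-1.])
    Ct=(ctrl.get_calibration("wrist"),D@T[:3,:3],D@T[:3,3])
    for zz in (z-.003,z,z+.003):
        print("held z",round(zz,4),end=" "); silh(w,Ct,[0,0,-zz],PROF[prof])
E
python3 - <<'E'
from h import *
held(.007,"sieve"); go(.545,.044,.17); print(ctrl.observe()["eef_pos"])
E
```

```text
held z 0.004 outline best offset mm (np.float64(3.0), np.float64(-0.5)) score 152.7
held z 0.007 outline best offset mm (np.float64(0.0), np.float64(0.0)) score 181.5
held z 0.01 outline best offset mm (np.float64(-2.5), np.float64(1.0)) score 326.5
t 15.7 tool shift mm [  80.6 -289.4 -159.1] turn to level [-0.0009  0.0008 -0.    ]
[ 0.56352152 -0.25578253  0.01068642]
```

```bash
python3 - <<'E'
from h import *
held(.009,"sieve"); held(.011,"sieve"); held(.013,"sieve")
E
```

```text
held z 0.006 outline best offset mm (np.float64(1.0), np.float64(0.0)) score 168.6
held z 0.009 outline best offset mm (np.float64(-2.0), np.float64(1.0)) score 280.2
held z 0.012 outline best offset mm (np.float64(-4.0), np.float64(1.0)) score 293.3
held z 0.008 outline best offset mm (np.float64(-1.0), np.float64(1.0)) score 209.9
held z 0.011 outline best offset mm (np.float64(-3.5), np.float64(1.0)) score 327.7
held z 0.014 outline best offset mm (np.float64(-6.0), np.float64(2.0)) score 186.5
held z 0.01 outline best offset mm (np.float64(-2.5), np.float64(1.0)) score 325.8
held z 0.013 outline best offset mm (np.float64(-5.5), np.float64(1.0)) score 235.6
held z 0.016 outline best offset mm (np.float64(-4.5), np.float64(2.0)) score 179.7
```

step_arm([
  {"translation":[0,0,-30],"turn":[-0.001,0.001,0],"gripper":1},
  {"translation":[6,-24,-45],"turn":[0,0,0],"gripper":1},
  {"translation":[12,-44,-45],"turn":[0,0,0],"gripper":1},
  {"translation":[12,-48,-39],"turn":[0,0,0],"gripper":1},
  {"translation":[12,-48,0],"turn":[0,0,0],"gripper":1},
  {"translation":[14,-48,0],"turn":[0,0,0],"gripper":1},
  {"translation":[14,-48,0],"turn":[0,0,0],"gripper":1},
  {"translation":[10,-30,0],"turn":[0,0,0],"gripper":1},
])

```text
time: 16.85
eef_pos: [0.5435, 0.0449, 0.1674]
tool_rot: [3.141, 0.0, 0.335]
contact_force: [-0.4, -0.5, -0.9]
gripper_width: 0.696
grasp_force: 65.6
```

```bash
python3 - <<'E'
from h import *
for i in range(3): find("pan",[.6155,.068,.048],"pan")
held(.009,"sieve"); held(.012,"sieve")
print(ctrl.observe()["eef_pos"])
E
```

```text
pan eef [0.5435 0.0449 0.1674] vel 0.454
outline best offset mm (np.float64(0.5), np.float64(1.0)) score 406.9
  -> [0.616 0.069 0.048]
pan eef [0.5432 0.0476 0.1674] vel 0.086
outline best offset mm (np.float64(0.5), np.float64(1.5)) score 402.7
  -> [0.616  0.0695 0.048 ]
pan eef [0.5435 0.0455 0.1674] vel 0.052
outline best offset mm (np.float64(0.5), np.float64(1.0)) score 403.6
  -> [0.616 0.069 0.048]
held z 0.006 outline best offset mm (np.float64(1.5), np.float64(0.0)) score 92.9
held z 0.009 outline best offset mm (np.float64(-2.0), np.float64(1.0)) score 149.6
held z 0.012 outline best offset mm (np.float64(-4.0), np.float64(1.0)) score 163.7
held z 0.009 outline best offset mm (np.float64(-2.0), np.float64(1.0)) score 150.6
held z 0.012 outline best offset mm (np.float64(-4.0), np.float64(1.0)) score 164.2
held z 0.015 outline best offset mm (np.float64(-4.0), np.float64(0.5)) score 95.4
[0.54430706 0.0423376  0.16774155]
```

Pan centre is (0.616, 0.069). The sieve sits about 2.5 mm back in the hand along tool x, so I'll aim the TCP at (0.6187, 0.069).

step_arm([
  {"translation":[14,0,5],"turn":[0,0,0],"gripper":1},
  {"translation":[22,0,15],"turn":[0,0,0],"gripper":1},
  {"translation":[22,-0.5,20],"turn":[0,0,0],"gripper":1},
  {"translation":[13,0,16],"turn":[0,0,0],"gripper":1},
  {"translation":[8,0,10],"turn":[0,0,0],"gripper":1},
  {"translation":[0,0,5],"turn":[0,0,0],"gripper":1},
  {"translation":[0,0,0],"turn":[0,0,0],"gripper":1},
  {"translation":[0,0,0],"turn":[0,0,0],"gripper":1},
])

```text
time: 18.1
eef_pos: [0.6193, 0.0688, 0.098]
tool_rot: [3.14, -0.002, 0.334]
contact_force: [-1.1, -0.1, 0.6]
gripper_width: 0.698
grasp_force: 65.6
```

```bash
python3 - <<'E'
from h import *
go(.6187,.069,.074); print(ctrl.observe()["eef_pos"])
E
```

```text
t 18.1 tool shift mm [-0.5 -0.4 24. ] turn to level [ 0.0015 -0.0021 -0.    ]
[0.61928044 0.06884109 0.09802226]
```

step_arm([
  {"translation":[-0.5,-0.4,4],"turn":[0.001,-0.002,0],"gripper":1},
  {"translation":[0,0,5],"turn":[0,0,0],"gripper":1},
  {"translation":[0,0,5],"turn":[0,0,0],"gripper":1},
  {"translation":[0,0,4],"turn":[0,0,0],"gripper":1},
  {"translation":[0,0,3],"turn":[0,0,0],"gripper":1},
  {"translation":[0,0,2],"turn":[0,0,0],"gripper":1},
  {"translation":[0,0,1],"turn":[0,0,0],"gripper":1},
  {"translation":[0,0,0],"turn":[0,0,0],"gripper":1},
])

```text
time: 19.1
eef_pos: [0.6185, 0.0692, 0.0732]
tool_rot: [3.142, 0.001, 0.334]
contact_force: [-0.6, 0.6, -0.2]
gripper_width: 0.696
grasp_force: 65.6
```

step_arm([
  {"translation":[0,0,0.7],"turn":[0,0,0],"gripper":1},
  {"translation":[0,0,0.6],"turn":[0,0,0],"gripper":1},
  {"translation":[0,0,0.5],"turn":[0,0,0],"gripper":1},
  {"translation":[0,0,0.5],"turn":[0,0,0],"gripper":1},
  {"translation":[0,0,0.5],"turn":[0,0,0],"gripper":1},
  {"translation":[0,0,0],"turn":[0,0,0],"gripper":1},
  {"translation":[0,0,0],"turn":[0,0,0],"gripper":1},
  {"translation":[0,0,0],"turn":[0,0,0],"gripper":1},
])

```text
time: 20.1
eef_pos: [0.6186, 0.0692, 0.071]
tool_rot: [3.142, 0.001, 0.334]
contact_force: [-2.7, -0.1, 5.0]
gripper_width: 0.697
grasp_force: 66.3
```

Contact came at 71.0 mm, as predicted for fully home. Release, rise and check.

step_arm([
  {"translation":[0,0,0],"turn":[0,0,0],"gripper":-0.6},
  {"translation":[0,0,0],"turn":[0,0,0],"gripper":-0.6},
  {"translation":[0,0,0],"turn":[0,0,0],"gripper":-0.6},
  {"translation":[0,0,-5],"turn":[0,0,0],"gripper":-0.7},
  {"translation":[0,0,-20],"turn":[0,0,0],"gripper":-0.7},
  {"translation":[-22,0,-40],"turn":[0,0,0],"gripper":-0.7},
  {"translation":[-36,0,-35],"turn":[0,0,0],"gripper":-0.7},
  {"translation":[-20,0,0],"turn":[0,0,0],"gripper":-0.7},
])

```text
time: 21.1
eef_pos: [0.5466, 0.0432, 0.1763]
tool_rot: [3.137, -0.008, 0.334]
contact_force: [0.4, 0.3, -1.4]
gripper_width: 0.848
grasp_force: 0.0
```

```bash
python3 - <<'E'
from h import *
for i in range(2):
    find("fine in place",[.616,.069,.064],"sieve")
go(.565,.2415,.125)
E
```

```text
fine in place eef [0.5466 0.0432 0.1763] vel 0.4
outline best offset mm (np.float64(1.0), np.float64(1.0)) score 350.6
  -> [0.617 0.07  0.064]
fine in place eef [0.5438 0.043  0.1741] vel 0.076
outline best offset mm (np.float64(1.0), np.float64(1.0)) score 342.5
  -> [0.617 0.07  0.064]
t 21.2 tool shift mm [  84.1 -180.6   47.9] turn to level [ 0.0015 -0.002  -0.    ]
```

step_arm([
  {"translation":[8,-18,0],"turn":[0.001,-0.002,0],"gripper":-0.7},
  {"translation":[15,-32,0],"turn":[0,0,0],"gripper":-0.7},
  {"translation":[18,-38,8],"turn":[0,0,0],"gripper":-0.7},
  {"translation":[18,-38,12],"turn":[0,0,0],"gripper":-0.7},
  {"translation":[14,-31,14],"turn":[0,0,0],"gripper":-0.7},
  {"translation":[8,-18,10],"turn":[0,0,0],"gripper":-0.7},
  {"translation":[3,-6,4],"turn":[0,0,0],"gripper":-0.7},
  {"translation":[0,0,0],"turn":[0,0,0],"gripper":-0.7},
])

```text
time: 22.2
eef_pos: [0.5648, 0.2422, 0.122]
tool_rot: [-3.141, 0.004, 0.334]
contact_force: [-0.2, -0.6, 0.3]
gripper_width: 0.853
grasp_force: 0.0
```

```bash
python3 - <<'E'
from h import *
for i in range(3): p=find("medium",[.5655,.2415,0],"sieve")
go(p[0],p[1],.006)
E
```

```text
medium eef [0.5648 0.2422 0.122 ] vel 0.021
outline best offset mm (np.float64(-1.5), np.float64(1.0)) score 234.6
  -> [0.564  0.2425 0.    ]
medium eef [0.5651 0.2418 0.1226] vel 0.015
outline best offset mm (np.float64(-1.5), np.float64(1.0)) score 235.1
  -> [0.564  0.2425 0.    ]
medium eef [0.5652 0.2415 0.1229] vel 0.009
outline best offset mm (np.float64(-1.5), np.float64(1.0)) score 234.6
  -> [0.564  0.2425 0.    ]
t 22.35 tool shift mm [ -0.6  -1.4 117.1] turn to level [-0.0007  0.0022 -0.    ]
```

step_arm([
  {"translation":[-1,-1,16],"turn":[0,0.002,0],"gripper":-0.7},
  {"translation":[-0.5,0,25],"turn":[0,0,0],"gripper":-0.7},
  {"translation":[0,0,25],"turn":[0,0,0],"gripper":-0.7},
  {"translation":[0,0,20],"turn":[0,0,0],"gripper":-0.7},
  {"translation":[0,0,14],"turn":[0,0,0],"gripper":-0.7},
  {"translation":[0,0,9],"turn":[0,0,0],"gripper":-0.7},
  {"translation":[0,0,5],"turn":[0,0,0],"gripper":-0.7},
  {"translation":[0,0,3],"turn":[0,0,0],"gripper":-0.7},
])

```text
time: 23.35
eef_pos: [0.5634, 0.2429, 0.0058]
tool_rot: [-3.141, -0.0, 0.334]
contact_force: [0.5, 0.2, 1.0]
gripper_width: 0.848
grasp_force: 0.0
```

step_arm([
  {"translation":[0,0,0],"turn":[0,0,0],"gripper":-0.7},
  {"translation":[0,0,0],"turn":[0,0,0],"gripper":1},
  {"translation":[0,0,0],"turn":[0,0,0],"gripper":1},
  {"translation":[0,0,0],"turn":[0,0,0],"gripper":1},
  {"translation":[0,0,0],"turn":[0,0,0],"gripper":1},
  {"translation":[0,0,0],"turn":[0,0,0],"gripper":1},
  {"translation":[0,0,0],"turn":[0,0,0],"gripper":1},
  {"translation":[0,0,0],"turn":[0,0,0],"gripper":1},
])

```text
time: 24.35
eef_pos: [0.5639, 0.243, 0.0067]
tool_rot: [-3.141, -0.001, 0.334]
contact_force: [-0.0, 0.3, 5.5]
gripper_width: 0.7
grasp_force: 68.9
```

```bash
python3 - <<'E'
from h import *
held(.009,"sieve"); held(.0105,"sieve"); go(.545,.044,.185); print(ctrl.observe()["eef_pos"])
E
```

```text
held z 0.006 outline best offset mm (np.float64(2.5), np.float64(0.0)) score 188.6
held z 0.009 outline best offset mm (np.float64(-0.5), np.float64(1.0)) score 319.2
held z 0.012 outline best offset mm (np.float64(-3.0), np.float64(1.0)) score 277.8
held z 0.0075 outline best offset mm (np.float64(1.0), np.float64(1.0)) score 216.3
held z 0.0105 outline best offset mm (np.float64(-1.5), np.float64(1.0)) score 342.4
held z 0.0135 outline best offset mm (np.float64(-5.0), np.float64(1.0)) score 212.2
t 24.45 tool shift mm [ -82.8  181.7 -178.6] turn to level [-0.0008 -0.0014  0.    ]
[0.56391367 0.24303995 0.00668112]
```

Medium is held and its offset known. I'll go straight to above the stack: TCP target (0.617, 0.0687).

step_arm([
  {"translation":[0,0,-15],"turn":[0,-0.001,0],"gripper":1},
  {"translation":[0,0,-40],"turn":[0,0,0],"gripper":1},
  {"translation":[0,14,-45],"turn":[0,0,0],"gripper":1},
  {"translation":[-1.4,36,-35],"turn":[0,0,0],"gripper":1},
  {"translation":[-2,44,-15],"turn":[0,0,0],"gripper":1},
  {"translation":[-2,44,0],"turn":[0,0,0],"gripper":1},
  {"translation":[-1,30,0],"turn":[0,0,0],"gripper":1},
  {"translation":[-1,14,0],"turn":[0,0,0],"gripper":1},
])

```text
time: 25.45
eef_pos: [0.6156, 0.0669, 0.1552]
tool_rot: [-3.14, 0.003, 0.332]
contact_force: [-0.5, -0.5, -0.9]
gripper_width: 0.7
grasp_force: 68.6
```

step_arm([
  {"translation":[0,0,5],"turn":[0,0,0],"gripper":1},
  {"translation":[0,0,10],"turn":[0,0,0],"gripper":1},
  {"translation":[0,0,10],"turn":[0,0,0],"gripper":1},
  {"translation":[0,0,5],"turn":[0,0,0],"gripper":1},
  {"translation":[0,0,0],"turn":[0,0,0],"gripper":1},
  {"translation":[0,0,0],"turn":[0,0,0],"gripper":1},
  {"translation":[0,0,0],"turn":[0,0,0],"gripper":1},
  {"translation":[0,0,0],"turn":[0,0,0],"gripper":1},
])

```text
time: 26.45
eef_pos: [0.616, 0.0683, 0.1257]
tool_rot: [-3.141, 0.001, 0.334]
contact_force: [-0.3, 0.0, -1.2]
gripper_width: 0.697
grasp_force: 68.6
```

```bash
python3 - <<'E'
from h import *
go(.617,.0687,.099); print(ctrl.observe()["eef_pos"])
E
```

```text
t 26.45 tool shift mm [ 1.2 -0.  26.7] turn to level [-0.0007  0.0014 -0.    ]
[0.615964   0.06828037 0.1256687 ]
```

step_arm([
  {"translation":[1.2,0,4],"turn":[0,0.001,0],"gripper":1},
  {"translation":[0,0,6],"turn":[0,0,0],"gripper":1},
  {"translation":[0,0,6],"turn":[0,0,0],"gripper":1},
  {"translation":[0,0,4.5],"turn":[0,0,0],"gripper":1},
  {"translation":[0,0,3],"turn":[0,0,0],"gripper":1},
  {"translation":[0,0,2],"turn":[0,0,0],"gripper":1},
  {"translation":[0,0,1],"turn":[0,0,0],"gripper":1},
  {"translation":[0,0,0],"turn":[0,0,0],"gripper":1},
])

```text
time: 27.45
eef_pos: [0.6169, 0.0687, 0.0989]
tool_rot: [-3.141, 0.001, 0.334]
contact_force: [-0.4, 0.6, -1.0]
gripper_width: 0.7
grasp_force: 68.6
```

step_arm([
  {"translation":[0,0,0.8],"turn":[0,0,0],"gripper":1},
  {"translation":[0,0,0.7],"turn":[0,0,0],"gripper":1},
  {"translation":[0,0,0.6],"turn":[0,0,0],"gripper":1},
  {"translation":[0,0,0.4],"turn":[0,0,0],"gripper":1},
  {"translation":[0,0,0],"turn":[0,0,0],"gripper":1},
  {"translation":[0,0,0],"turn":[0,0,0],"gripper":1},
  {"translation":[0,0,0],"turn":[0,0,0],"gripper":1},
  {"translation":[0,0,0],"turn":[0,0,0],"gripper":1},
])

```text
time: 28.45
eef_pos: [0.6168, 0.0687, 0.0963]
tool_rot: [-3.141, 0.001, 0.334]
contact_force: [-0.2, -0.7, -1.8]
gripper_width: 0.7
grasp_force: 68.6
```

step_arm([
  {"translation":[0,0,0.5],"turn":[0,0,0],"gripper":1},
  {"translation":[0,0,0.5],"turn":[0,0,0],"gripper":1},
  {"translation":[0,0,0.4],"turn":[0,0,0],"gripper":1},
  {"translation":[0,0,0],"turn":[0,0,0],"gripper":1},
  {"translation":[0,0,0],"turn":[0,0,0],"gripper":1},
  {"translation":[0,0,0],"turn":[0,0,0],"gripper":1},
  {"translation":[0,0,0],"turn":[0,0,0],"gripper":1},
  {"translation":[0,0,0],"turn":[0,0,0],"gripper":1},
])

```text
time: 29.45
eef_pos: [0.6169, 0.0687, 0.0949]
tool_rot: [-3.141, 0.001, 0.334]
contact_force: [0.9, 1.1, -0.6]
gripper_width: 0.699
grasp_force: 68.6
```

step_arm([
  {"translation":[0,0,0.4],"turn":[0,0,0],"gripper":1},
  {"translation":[0,0,0.4],"turn":[0,0,0],"gripper":1},
  {"translation":[0,0,0.4],"turn":[0,0,0],"gripper":1},
  {"translation":[0,0,0],"turn":[0,0,0],"gripper":1},
  {"translation":[0,0,0],"turn":[0,0,0],"gripper":1},
  {"translation":[0,0,0],"turn":[0,0,0],"gripper":1},
  {"translation":[0,0,0],"turn":[0,0,0],"gripper":1},
  {"translation":[0,0,0],"turn":[0,0,0],"gripper":1},
])

```text
time: 30.45
eef_pos: [0.617, 0.0687, 0.0947]
tool_rot: [-3.141, 0.001, 0.334]
contact_force: [-2.6, -0.3, 4.8]
gripper_width: 0.699
grasp_force: 69.3
```

Contact at 94.7 mm with 5 N, so it is home. Release, rise and check.

step_arm([
  {"translation":[0,0,0],"turn":[0,0,0],"gripper":-0.6},
  {"translation":[0,0,0],"turn":[0,0,0],"gripper":-0.6},
  {"translation":[0,0,0],"turn":[0,0,0],"gripper":-0.6},
  {"translation":[0,0,-5],"turn":[0,0,0],"gripper":-0.7},
  {"translation":[0,0,-20],"turn":[0,0,0],"gripper":-0.7},
  {"translation":[-22,0,-40],"turn":[0,0,0],"gripper":-0.7},
  {"translation":[-36,0,-25],"turn":[0,0,0],"gripper":-0.7},
  {"translation":[-20,0,0],"turn":[0,0,0],"gripper":-0.7},
])

```text
time: 31.45
eef_pos: [0.5444, 0.0427, 0.1887]
tool_rot: [3.139, -0.006, 0.334]
contact_force: [0.3, 0.3, -0.3]
gripper_width: 0.852
grasp_force: 0.0
```

```bash
python3 - <<'E'
from h import *
for i in range(2):
    find("medium in place",[.617,.069,.088],"sieve")
go(.434,-.003,.125)
E
```

```text
medium in place eef [0.5444 0.0427 0.1887] vel 0.389
outline best offset mm (np.float64(0.0), np.float64(0.0)) score 154.0
  -> [0.617 0.069 0.088]
medium in place eef [0.542  0.0424 0.187 ] vel 0.065
outline best offset mm (np.float64(-0.5), np.float64(0.0)) score 144.2
  -> [0.6165 0.069  0.088 ]
t 31.55 tool shift mm [-117.9    7.7   60.9] turn to level [ 0.0004 -0.0017 -0.    ]
```

step_arm([
  {"translation":[-12,0,0],"turn":[0,-0.002,0],"gripper":-0.7},
  {"translation":[-26,2,8],"turn":[0,0,0],"gripper":-0.7},
  {"translation":[-30,2,16],"turn":[0,0,0],"gripper":-0.7},
  {"translation":[-26,2,16],"turn":[0,0,0],"gripper":-0.7},
  {"translation":[-16,1.7,14],"turn":[0,0,0],"gripper":-0.7},
  {"translation":[-8,0,7],"turn":[0,0,0],"gripper":-0.7},
  {"translation":[0,0,0],"turn":[0,0,0],"gripper":-0.7},
  {"translation":[0,0,0],"turn":[0,0,0],"gripper":-0.7},
])

```text
time: 32.55
eef_pos: [0.4351, -0.0028, 0.1238]
tool_rot: [-3.141, 0.002, 0.334]
contact_force: [0.1, -0.2, -0.8]
gripper_width: 0.849
grasp_force: 0.0
```

```bash
python3 - <<'E'
from h import *
for i in range(2): p=find("coarse",[.4345,-.003,0],"sieve")
go(p[0],p[1],.006)
E
```

```text
coarse eef [ 0.4351 -0.0028  0.1238] vel 0.006
outline best offset mm (np.float64(-0.5), np.float64(1.5)) score 306.6
  -> [ 0.434  -0.0015  0.    ]
coarse eef [ 0.4352 -0.0028  0.1239] vel 0.002
outline best offset mm (np.float64(0.0), np.float64(1.5)) score 308.0
  -> [ 0.4345 -0.0015  0.    ]
t 32.65 tool shift mm [ 1.000e-01 -1.400e+00  1.179e+02] turn to level [-0.0002  0.0017 -0.    ]
```

step_arm([
  {"translation":[-0.6,-0.8,16],"turn":[0,0.001,0],"gripper":-0.7},
  {"translation":[-0.4,0,25],"turn":[0,0,0],"gripper":-0.7},
  {"translation":[0,0,25],"turn":[0,0,0],"gripper":-0.7},
  {"translation":[0,0,20],"turn":[0,0,0],"gripper":-0.7},
  {"translation":[0,0,14],"turn":[0,0,0],"gripper":-0.7},
  {"translation":[0,0,9],"turn":[0,0,0],"gripper":-0.7},
  {"translation":[0,0,5.5],"turn":[0,0,0],"gripper":-0.7},
  {"translation":[0,0,3],"turn":[0,0,0],"gripper":-0.7},
])

```text
time: 33.65
eef_pos: [0.4329, -0.0024, 0.0056]
tool_rot: [-3.141, 0.001, 0.334]
contact_force: [0.0, -0.2, -0.6]
gripper_width: 0.849
grasp_force: 0.0
```

step_arm([
  {"translation":[0,0,0],"turn":[0,0,0],"gripper":-0.7},
  {"translation":[0,0,0],"turn":[0,0,0],"gripper":1},
  {"translation":[0,0,0],"turn":[0,0,0],"gripper":1},
  {"translation":[0,0,0],"turn":[0,0,0],"gripper":1},
  {"translation":[0,0,0],"turn":[0,0,0],"gripper":1},
  {"translation":[0,0,0],"turn":[0,0,0],"gripper":1},
  {"translation":[0,0,0],"turn":[0,0,0],"gripper":1},
  {"translation":[0,0,0],"turn":[0,0,0],"gripper":1},
])

```text
time: 34.65
eef_pos: [0.4336, -0.0026, 0.0066]
tool_rot: [-3.142, 0.0, 0.334]
contact_force: [-0.7, 0.7, 5.4]
gripper_width: 0.696
grasp_force: 69.4
```

```bash
python3 - <<'E'
from h import *
held(.009,"sieve"); held(.0105,"sieve"); go(.617,.0687,.16); print(ctrl.observe()["eef_pos"])
E
```

```text
held z 0.006 outline best offset mm (np.float64(3.5), np.float64(0.0)) score 187.6
held z 0.009 outline best offset mm (np.float64(0.5), np.float64(1.0)) score 313.5
held z 0.012 outline best offset mm (np.float64(-2.0), np.float64(1.0)) score 273.2
held z 0.0075 outline best offset mm (np.float64(2.0), np.float64(0.5)) score 213.1
held z 0.0105 outline best offset mm (np.float64(-0.5), np.float64(1.0)) score 341.6
held z 0.0135 outline best offset mm (np.float64(-4.0), np.float64(1.0)) score 209.3
t 34.75 tool shift mm [ 196.5   -7.3 -153.4] turn to level [0.     0.0002 0.    ]
[ 0.43365599 -0.00259273  0.00663807]
```

step_arm([
  {"translation":[0,0,-25],"turn":[0,0,0],"gripper":1},
  {"translation":[4,0,-45],"turn":[0,0,0],"gripper":1},
  {"translation":[24,-1,-45],"turn":[0,0,0],"gripper":1},
  {"translation":[38,-2,-30],"turn":[0,0,0],"gripper":1},
  {"translation":[44,-2,-8.4],"turn":[0,0,0],"gripper":1},
  {"translation":[42,-1.3,0],"turn":[0,0,0],"gripper":1},
  {"translation":[29,-1,0],"turn":[0,0,0],"gripper":1},
  {"translation":[14.5,0,0],"turn":[0,0,0],"gripper":1},
])

```text
time: 35.75
eef_pos: [0.6158, 0.0691, 0.1577]
tool_rot: [-3.14, 0.003, 0.335]
contact_force: [0.2, 1.3, -0.9]
gripper_width: 0.7
grasp_force: 69.1
```

step_arm([
  {"translation":[0,0,3],"turn":[0,0,0],"gripper":1},
  {"translation":[0,0,4],"turn":[0,0,0],"gripper":1},
  {"translation":[0,0,3],"turn":[0,0,0],"gripper":1},
  {"translation":[0,0,0],"turn":[0,0,0],"gripper":1},
  {"translation":[0,0,0],"turn":[0,0,0],"gripper":1},
  {"translation":[0,0,0],"turn":[0,0,0],"gripper":1},
  {"translation":[0,0,0],"turn":[0,0,0],"gripper":1},
  {"translation":[0,0,0],"turn":[0,0,0],"gripper":1},
])

```text
time: 36.75
eef_pos: [0.6153, 0.0685, 0.1487]
tool_rot: [-3.141, 0.002, 0.334]
contact_force: [0.6, -0.0, -0.9]
gripper_width: 0.699
grasp_force: 69.1
```

```bash
python3 - <<'E'
from h import *
go(.6162,.0685,.123); print(ctrl.observe()["eef_pos"])
E
```

```text
t 36.75 tool shift mm [ 0.9  0.4 25.7] turn to level [-0.001   0.0019 -0.    ]
[0.61532274 0.06854721 0.14867807]
```

step_arm([
  {"translation":[0.8,0.4,4],"turn":[-0.001,0.002,0],"gripper":1},
  {"translation":[0,0,6],"turn":[0,0,0],"gripper":1},
  {"translation":[0,0,6],"turn":[0,0,0],"gripper":1},
  {"translation":[0,0,4.5],"turn":[0,0,0],"gripper":1},
  {"translation":[0,0,3],"turn":[0,0,0],"gripper":1},
  {"translation":[0,0,1.5],"turn":[0,0,0],"gripper":1},
  {"translation":[0,0,1],"turn":[0,0,0],"gripper":1},
  {"translation":[0,0,0],"turn":[0,0,0],"gripper":1},
])

```text
time: 37.75
eef_pos: [0.6162, 0.0684, 0.1227]
tool_rot: [3.142, -0.0, 0.334]
contact_force: [0.0, -0.1, -0.9]
gripper_width: 0.696
grasp_force: 69.1
```

step_arm([
  {"translation":[0,0,0.8],"turn":[0,0,0],"gripper":1},
  {"translation":[0,0,0.8],"turn":[0,0,0],"gripper":1},
  {"translation":[0,0,0.8],"turn":[0,0,0],"gripper":1},
  {"translation":[0,0,0.6],"turn":[0,0,0],"gripper":1},
  {"translation":[0,0,0.5],"turn":[0,0,0],"gripper":1},
  {"translation":[0,0,0.4],"turn":[0,0,0],"gripper":1},
  {"translation":[0,0,0],"turn":[0,0,0],"gripper":1},
  {"translation":[0,0,0],"turn":[0,0,0],"gripper":1},
])

```text
time: 38.75
eef_pos: [0.6162, 0.0684, 0.1187]
tool_rot: [3.142, -0.0, 0.334]
contact_force: [0.0, -0.8, -1.4]
gripper_width: 0.696
grasp_force: 69.2
```

step_arm([
  {"translation":[0,0,0.4],"turn":[0,0,0],"gripper":1},
  {"translation":[0,0,0.4],"turn":[0,0,0],"gripper":1},
  {"translation":[0,0,0],"turn":[0,0,0],"gripper":1},
  {"translation":[0,0,0],"turn":[0,0,0],"gripper":1},
  {"translation":[0,0,0],"turn":[0,0,0],"gripper":1},
  {"translation":[0,0,0],"turn":[0,0,0],"gripper":1},
  {"translation":[0,0,0],"turn":[0,0,0],"gripper":1},
  {"translation":[0,0,0],"turn":[0,0,0],"gripper":1},
])

```text
time: 39.75
eef_pos: [0.6163, 0.0685, 0.1187]
tool_rot: [3.142, -0.0, 0.334]
contact_force: [-2.0, 0.4, 6.0]
gripper_width: 0.695
grasp_force: 69.8
```

Contact at 118.7 mm, exactly as predicted. Release, rise and check, then on to the lid.

step_arm([
  {"translation":[0,0,0],"turn":[0,0,0],"gripper":-0.6},
  {"translation":[0,0,0],"turn":[0,0,0],"gripper":-0.6},
  {"translation":[0,0,0],"turn":[0,0,0],"gripper":-0.6},
  {"translation":[0,0,-5],"turn":[0,0,0],"gripper":-0.7},
  {"translation":[0,0,-20],"turn":[0,0,0],"gripper":-0.7},
  {"translation":[-22,0,-40],"turn":[0,0,0],"gripper":-0.7},
  {"translation":[-36,0,-15],"turn":[0,0,0],"gripper":-0.7},
  {"translation":[-20,0,0],"turn":[0,0,0],"gripper":-0.7},
])

```text
time: 40.75
eef_pos: [0.543, 0.0425, 0.202]
tool_rot: [3.139, -0.006, 0.334]
contact_force: [0.4, 1.1, 1.2]
gripper_width: 0.848
grasp_force: 0.0
```

```bash
python3 - <<'E'
from h import *
for i in range(2):
    find("coarse in place",[.6165,.069,.112],"sieve")
go(.437,.2505,.14)
E
```

```text
coarse in place eef [0.543  0.0425 0.202 ] vel 0.378
outline best offset mm (np.float64(-3.5), np.float64(-3.5)) score 119.1
  -> [0.613  0.0655 0.112 ]
coarse in place eef [0.5409 0.0422 0.2006] vel 0.061
outline best offset mm (np.float64(-5.0), np.float64(-2.0)) score 125.5
  -> [0.6115 0.067  0.112 ]
t 40.85 tool shift mm [ -31.3 -230.9   59.7] turn to level [ 0.0013 -0.0026 -0.    ]
```

That fit is weak (score about 120) against the stacked walls, so I'll look.

```bash
python3 - <<'E'
from h import *
C=cam("wrist"); w=ctrl.camera("wrist"); print(ctrl.observe()["eef_pos"])
S=ctrl.camera("scene"); CS=cam("scene")
a=w.copy(); t=np.linspace(0,6.2832,120)
for r in (.031,.0275): cv2.polylines(a,[np.array([proj(C,[.617+r*np.cos(k),.069+r*np.sin(k),.144]) for k in t]).round().astype(int)],True,(255,0,0),1)
u,v=map(int,proj(C,[.617,.069,.12])); us,vs=map(int,proj(CS,[.617,.069,.1]))
y0=max(0,v-60); x0=us-40
print(u,v)
save(np.hstack([cv2.resize(a[y0:y0+120,u-65:u+65],(433,400),interpolation=cv2.INTER_CUBIC),cv2.resize(S[vs-40:vs+50,x0:x0+80],(356,400),interpolation=cv2.INTER_CUBIC)]),"chk")
E
```

```text
[0.54265142 0.04274081 0.19968946]
260 100
```

View pics/chk.png

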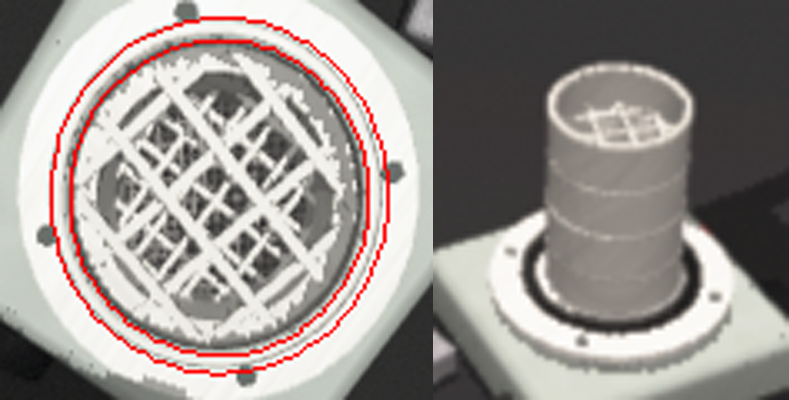

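The stack is straight and level. The coarse sieve's mouth matches the model circle at (0.617, 0.069) to about 1 mm; the weak fit came from the clutter. Now to the lid.

step_arm([
  {"translation":[-3,-20,0],"turn":[0.001,-0.002,0],"gripper":-0.1},
  {"translation":[-5,-36,2],"turn":[0,0,0],"gripper":-0.1},
  {"translation":[-6,-42,10],"turn":[0,0,0],"gripper":-0.1},
  {"translation":[-6,-42,14],"turn":[0,0,0],"gripper":-0.1},
  {"translation":[-5,-40,14],"turn":[0,0,0],"gripper":-0.1},
  {"translation":[-4,-30,12],"turn":[0,0,0],"gripper":-0.1},
  {"translation":[-3,-21,8],"turn":[0,0,0],"gripper":-0.1},
  {"translation":[0,0,0],"turn":[0,0,0],"gripper":-0.1},
])

```text
time: 41.95
eef_pos: [0.4347, 0.2523, 0.1371]
tool_rot: [-3.14, 0.005, 0.337]
contact_force: [-0.1, -0.5, 0.4]
gripper_width: 0.548
grasp_force: 0.0
```

```bash
cat >> h.py <<'E'
def knob(C,w,xy,z,r=.011):
    "dark knob-top centroid in the plane z"
    q=rect(w,C,xy,z,.028,.00025); g=cv2.GaussianBlur(q.max(2),(0,0),2); m=(g<80).astype(np.uint8); n=m.shape[0]
    for c in cv2.findContours(m,cv2.RETR_EXTERNAL,cv2.CHAIN_APPROX_NONE)[0]:
        if len(c)>80: x,y,a,b=cv2.boundingRect(c); print("dark blob xy",round(xy[0]-(y+a*0+b/2-n/2)*.00025,4),round(xy[1]-(x+a/2-n/2)*.00025,4),"size mm",a*.25,b*.25)
E
python3 - <<'E'
from h import *
for i in range(2):
    p=find("lid",[.437,.2505,0],"lid"); 
    C=cam("wrist"); w=ctrl.camera("wrist"); knob(C,w,p[:2],.035)
go(p[0],p[1],.02); print(ctrl.observe()["gripper_width"])
u,v=map(int,proj(C,[p[0],p[1],.02])); 
a=w.copy(); t=np.linspace(0,6.2832,120)
for r,z in ((.031,.014),(.011,.035),(.011,.014)): cv2.polylines(a,[np.array([proj(C,[p[0]+r*np.cos(k),p[1]+r*np.sin(k),z]) for k in t]).round().astype(int)],True,(255,0,0),1)
save(cv2.resize(a[max(0,v-90):v+130,u-120:u+120],(720,600)) ,"lid1")
E
```

```text
lid eef [0.4347 0.2523 0.1371] vel 0.038
outline best offset mm (np.float64(-0.5), np.float64(2.0)) score 214.7
  -> [0.4365 0.2525 0.    ]
dark blob xy 0.4388 0.2531 size mm 22.75 25.0
dark blob xy 0.4365 0.2525 size mm 56.0 56.0
dark blob xy 0.4604 0.2775 size mm 6.0 8.25
lid eef [0.4364 0.2512 0.1383] vel 0.024
outline best offset mm (np.float64(-0.5), np.float64(2.0)) score 214.7
  -> [0.4365 0.2525 0.    ]
dark blob xy 0.4388 0.253 size mm 22.5 25.0
dark blob xy 0.4365 0.2525 size mm 56.0 56.0
dark blob xy 0.4602 0.2774 size mm 6.25 8.5
t 42.15 tool shift mm [  0.3  -1.9 118.7] turn to level [-0.0009  0.0012 -0.    ]
0.5508445917109307
```

View pics/lid1.png

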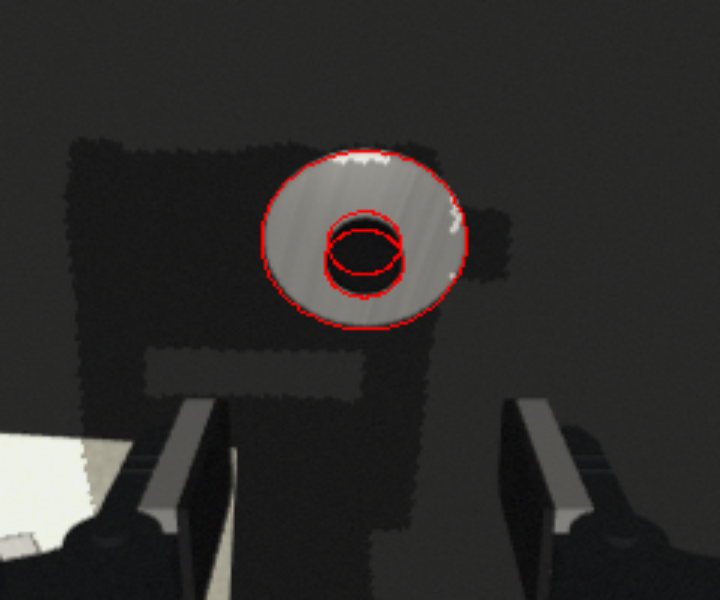

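The lid model matches at (0.4365, 0.2525): knob, disc and outline all coincide. Lower onto the knob.

step_arm([
  {"translation":[0.3,-1.4,16],"turn":[-0.001,0.001,0],"gripper":-0.1},
  {"translation":[0,0,26],"turn":[0,0,0],"gripper":-0.1},
  {"translation":[0,0,26],"turn":[0,0,0],"gripper":-0.1},
  {"translation":[0,0,22],"turn":[0,0,0],"gripper":-0.1},
  {"translation":[0,0,14],"turn":[0,0,0],"gripper":-0.1},
  {"translation":[0,0,9],"turn":[0,0,0],"gripper":-0.1},
  {"translation":[0,0,5],"turn":[0,0,0],"gripper":-0.1},
  {"translation":[0,0,2],"turn":[0,0,0],"gripper":-0.1},
])

```text
time: 43.15
eef_pos: [0.4364, 0.2522, 0.0183]
tool_rot: [3.142, 0.0, 0.334]
contact_force: [0.1, 0.5, 0.1]
gripper_width: 0.55
grasp_force: 0.0
```

```bash
python3 - <<'E'
from h import *
find("lid",[.4365,.2525,0],"lid"); go(.4365,.252,.0185); print(ctrl.observe()["eef_pos"])
E
```

```text
lid eef [0.4364 0.2522 0.0183] vel 0.032
outline best offset mm (np.float64(-0.5), np.float64(-0.5)) score 200.3
  -> [0.436 0.252 0.   ]
t 43.2 tool shift mm [ 0.1  0.2 -0.2] turn to level [-0.      0.0004 -0.    ]
[0.43636976 0.25216303 0.01830394]
```

step_arm([
  {"translation":[0,0,0],"turn":[0,0,0],"gripper":0.3},
  {"translation":[0,0,0],"turn":[0,0,0],"gripper":1},
  {"translation":[0,0,0],"turn":[0,0,0],"gripper":1},
  {"translation":[0,0,0],"turn":[0,0,0],"gripper":1},
  {"translation":[0,0,0],"turn":[0,0,0],"gripper":1},
  {"translation":[0,0,0],"turn":[0,0,0],"gripper":1},
  {"translation":[0,0,0],"turn":[0,0,0],"gripper":1},
  {"translation":[0,0,0],"turn":[0,0,0],"gripper":1},
])

```text
time: 44.2
eef_pos: [0.4367, 0.2523, 0.019]
tool_rot: [-3.142, -0.0, 0.334]
contact_force: [-0.9, -0.6, 4.9]
gripper_width: 0.228
grasp_force: 59.0
```

```bash
python3 - <<'E'
from h import *
held(.0185,"lid"); held(.0205,"lid"); go(.6165,.069,.205); print(ctrl.observe()["eef_pos"])
E
```

```text
held z 0.0155 outline best offset mm (np.float64(0.5), np.float64(1.0)) score 183.1
held z 0.0185 outline best offset mm (np.float64(-0.5), np.float64(1.0)) score 209.6
held z 0.0215 outline best offset mm (np.float64(-1.0), np.float64(1.0)) score 249.8
held z 0.0175 outline best offset mm (np.float64(0.0), np.float64(1.0)) score 202.7
held z 0.0205 outline best offset mm (np.float64(-1.0), np.float64(1.0)) score 232.2
held z 0.0235 outline best offset mm (np.float64(-1.5), np.float64(1.0)) score 282.6
t 44.3 tool shift mm [ 109.8  232.1 -186. ] turn to level [-0.     -0.0003  0.    ]
[0.43672872 0.25233068 0.01898606]
```

The lid is held by the knob (width fits 22 mm) and is centred within 1 mm. Move above the stack.

step_arm([
  {"translation":[0,0,-20],"turn":[0,0,0],"gripper":1},
  {"translation":[0,0,-42],"turn":[0,0,0],"gripper":1},
  {"translation":[8,15,-46],"turn":[0,0,0],"gripper":1},
  {"translation":[16,34,-45],"turn":[0,0,0],"gripper":1},
  {"translation":[22,46,-33],"turn":[0,0,0],"gripper":1},
  {"translation":[22,48,0],"turn":[0,0,0],"gripper":1},
  {"translation":[22,48,0],"turn":[0,0,0],"gripper":1},
  {"translation":[14,28,0],"turn":[0,0,0],"gripper":1},
])

```text
time: 45.3
eef_pos: [0.6071, 0.0772, 0.2029]
tool_rot: [-3.141, 0.002, 0.332]
contact_force: [0.3, 0.2, -0.6]
gripper_width: 0.234
grasp_force: 58.8
```

step_arm([
  {"translation":[6.3,13,0],"turn":[0,0,0],"gripper":1},
  {"translation":[0,0,5],"turn":[0,0,0],"gripper":1},
  {"translation":[0,0,8],"turn":[0,0,0],"gripper":1},
  {"translation":[0,0,5],"turn":[0,0,0],"gripper":1},
  {"translation":[0,0,0],"turn":[0,0,0],"gripper":1},
  {"translation":[0,0,0],"turn":[0,0,0],"gripper":1},
  {"translation":[0,0,0],"turn":[0,0,0],"gripper":1},
  {"translation":[0,0,0],"turn":[0,0,0],"gripper":1},
])

```text
time: 46.3
eef_pos: [0.6166, 0.069, 0.1863]
tool_rot: [3.141, 0.001, 0.334]
contact_force: [0.5, -0.4, -0.9]
gripper_width: 0.231
grasp_force: 58.8
```

```bash
python3 - <<'E'
from h import *
go(.617,.069,.16); print(ctrl.observe()["eef_pos"]); held(.0195,"lid")
E
```

```text
t 46.3 tool shift mm [ 0.4  0.2 26.3] turn to level [0.0001 0.0005 0.    ]
[0.61658951 0.06903954 0.1863377 ]
held z 0.0165 outline best offset mm (np.float64(4.5), np.float64(-0.5)) score 105.7
held z 0.0195 outline best offset mm (np.float64(6.0), np.float64(1.0)) score 123.8
held z 0.0225 outline best offset mm (np.float64(0.0), np.float64(1.0)) score 146.2
```

step_arm([
  {"translation":[0.4,0.2,4],"turn":[0,0,0],"gripper":1},
  {"translation":[0,0,6],"turn":[0,0,0],"gripper":1},
  {"translation":[0,0,6],"turn":[0,0,0],"gripper":1},
  {"translation":[0,0,4.5],"turn":[0,0,0],"gripper":1},
  {"translation":[0,0,3],"turn":[0,0,0],"gripper":1},
  {"translation":[0,0,1.5],"turn":[0,0,0],"gripper":1},
  {"translation":[0,0,1],"turn":[0,0,0],"gripper":1},
  {"translation":[0,0,0],"turn":[0,0,0],"gripper":1},
])

```text
time: 47.35
eef_pos: [0.6169, 0.069, 0.1601]
tool_rot: [3.142, 0.001, 0.334]
contact_force: [0.1, -0.3, -0.7]
gripper_width: 0.231
grasp_force: 58.8
```

step_arm([
  {"translation":[0,0,0.8],"turn":[0,0,0],"gripper":1},
  {"translation":[0,0,0.8],"turn":[0,0,0],"gripper":1},
  {"translation":[0,0,0.8],"turn":[0,0,0],"gripper":1},
  {"translation":[0,0,0.7],"turn":[0,0,0],"gripper":1},
  {"translation":[0,0,0.6],"turn":[0,0,0],"gripper":1},
  {"translation":[0,0,0.6],"turn":[0,0,0],"gripper":1},
  {"translation":[0,0,0],"turn":[0,0,0],"gripper":1},
  {"translation":[0,0,0],"turn":[0,0,0],"gripper":1},
])

```text
time: 48.35
eef_pos: [0.6169, 0.069, 0.1557]
tool_rot: [3.142, 0.001, 0.334]
contact_force: [0.4, 0.3, -0.8]
gripper_width: 0.237
grasp_force: 58.8
```

step_arm([
  {"translation":[0,0,0.4],"turn":[0,0,0],"gripper":1},
  {"translation":[0,0,0.4],"turn":[0,0,0],"gripper":1},
  {"translation":[0,0,0.4],"turn":[0,0,0],"gripper":1},
  {"translation":[0,0,0],"turn":[0,0,0],"gripper":1},
  {"translation":[0,0,0],"turn":[0,0,0],"gripper":1},
  {"translation":[0,0,0],"turn":[0,0,0],"gripper":1},
  {"translation":[0,0,0],"turn":[0,0,0],"gripper":1},
  {"translation":[0,0,0],"turn":[0,0,0],"gripper":1},
])

```text
time: 49.35
eef_pos: [0.6171, 0.069, 0.155]
tool_rot: [3.141, 0.0, 0.334]
contact_force: [-1.3, -0.3, 4.2]
gripper_width: 0.234
grasp_force: 59.0
```

Contact at 155.0 mm, exactly as predicted for home. Release, rise and look.

step_arm([
  {"translation":[0,0,0],"turn":[0,0,0],"gripper":0},
  {"translation":[0,0,0],"turn":[0,0,0],"gripper":0},
  {"translation":[0,0,0],"turn":[0,0,0],"gripper":0},
  {"translation":[0,0,0],"turn":[0,0,0],"gripper":0},
  {"translation":[0,0,-5],"turn":[0,0,0],"gripper":0},
  {"translation":[0,0,-20],"turn":[0,0,0],"gripper":0},
  {"translation":[0,0,-40],"turn":[0,0,0],"gripper":0},
  {"translation":[-40,0,-25],"turn":[0,0,0],"gripper":0},
])

```text
time: 50.35
eef_pos: [0.5812, 0.0559, 0.2489]
tool_rot: [3.139, -0.005, 0.335]
contact_force: [-0.1, 0.2, 0.3]
gripper_width: 0.499
grasp_force: 0.0
```

step_arm([
  {"translation":[-40,0,0],"turn":[0,0,0],"gripper":0},
  {"translation":[-30,0,0],"turn":[0,0,0],"gripper":0},
  {"translation":[0,0,0],"turn":[0,0,0],"gripper":0},
  {"translation":[0,0,0],"turn":[0,0,0],"gripper":0},
  {"translation":[0,0,0],"turn":[0,0,0],"gripper":0},
  {"translation":[0,0,0],"turn":[0,0,0],"gripper":0},
  {"translation":[0,0,0],"turn":[0,0,0],"gripper":0},
  {"translation":[0,0,0],"turn":[0,0,0],"gripper":0},
])

```text
time: 51.35
eef_pos: [0.5131, 0.033, 0.2445]
tool_rot: [-3.141, 0.001, 0.334]
contact_force: [0.3, -0.1, -0.1]
gripper_width: 0.498
grasp_force: 0.0
```

```bash
python3 - <<'E'
from h import *
S=ctrl.camera("scene"); CS=cam("scene"); T=ctrl.camera("top"); us,vs=map(int,proj(CS,[.617,.069,.12]))
print(ctrl.observe()["eef_pos"])
save(np.hstack([cv2.resize(S[vs-45:vs+60,us-45:us+45],(386,450),interpolation=cv2.INTER_CUBIC),cv2.resize(T[80:320,130:350],(412,450))]),"final")
E
```

```text
[0.51304637 0.03300927 0.24454566]
```

View pics/final.png

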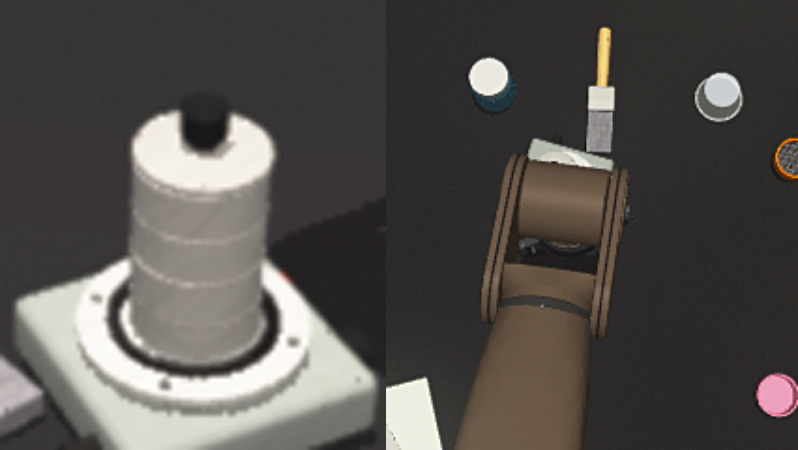

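The stack stands straight and level with the lid flat on top (knob near crop pixel (205,120)). The jar, cup and brush are where they were, and the gripper is clear, so I'm handing in.

```bash
python3 -c "
from bench import ctrl
print(ctrl.sign_off())"
```

```text
the job is handed in; nothing more can be done
None
```

The sieve stack is built on the plate in the order asked (pan, fine, medium, coarse, lid), each piece lowered to contact at the height expected for fully home and looking level and centred in the last pictures, and the job was handed in at about 51 s with the jar, cup and brush untouched.

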